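Seat an X-ray cassette in its tray and clamp it

ROBOT

A 6-joint arm with a two-finger parallel gripper is mounted at the origin on a cart in front of the work surface, level with it; the furniture and walls round the work are solid. World frame = base frame: x ahead of the robot, y to its left, z up, the work surface at z = 0. Lengths are in m, angles in rad, forces in N, time in s.
With the tool pointing down it reaches from about 0.3 to 0.875 m from the base axis. Payload 6.4 kg.
Tool frame: the origin (TCP) lies midway between the tips of the shut fingers; the grasp point (between the pads) lies ctrl.grip_depth behind it (ctrl.grip_depth is the distance from the TCP to the grasp point, in m); x points along the fingers, y is the direction in which the jaws open and shut, and the axes are right-handed (so a half turn about x gives the same grasp; the last joint's range is limited). The gripper opens to 85 mm and grips with 20 to 120 N. Pads are 22 mm wide; open, the fingers measure 114 mm over their backs; the gripper's body (76 mm by 85 mm) begins 54 mm behind the grasp point. The pads swing forward as they close: fully open they stand 13 mm farther back than shut.
Start: joints at [1.028, 0.181, 1.607, -0, 1.354, -0.206], TCP at [0.19, 0.543, 0.231] pointing down, gripper open.
Joint ranges: [-2.99, 2.99], [-0.89, 2.07], [0.3, 2.58], [-1.14, 4.28], [0, 2.63], [-3.12, 3.12]. Speed limits (rad/s): [2.57, 2.57, 3.01, 3.14, 3.14, 3.14].

INTERFACE

Orientations are given as a unit quaternion [w, x, y, z].
In Python, from bench import ctrl gives the robot as it stands.
- The arm moves only by the shell command python3 -m creep 'ROWS'. ROWS is text: rows parted by semicolons, each of 7 numbers parted by spaces: the opening, from 0 (shut) to 1 (fully open), then the shift along the tool's x, y, z in cm, then the turn, a rotation vector about the tool's x, y, z in rad. In form: claw x y z ax ay az; .... A call has 1 to 10 rows; each row shifts and turns the pose as measured when the row begins, along the tool's axes as they then stand; what a row does not reach is not made up. A row lasts 1/8 s, in which the tool goes at most 62.5 mm and 10.7 degrees, less where a joint would pass 70% of its speed; a pose out of reach is approached as far as the arm can. A call with a gripper value outside its range is refused whole. The fingers move at their own pace and stop on an object; the grip force is fixed at half the most. Time passes only in rows, so rows that do not move let the fingers close. It gives the time, the measured TCP pose, the force and the opening at its end, in the units of the state.
- ctrl.get_obs(): the state, without advancing time (a new reading comes with each control period).
- ctrl.camera(name): name is "scene" or "top"; returns (picture, depth): 420x560x3 uint8, blue, green, red; 420x560 float32, m along the optical axis (not along the pixel's ray), 0 where there is no reading.
- ctrl.calibration(name): a dict with "mtx" (3x3 intrinsics, pixels), "R" (3x3) and "t" (3): a world point X has camera coordinates R X + t. Camera axes: x right, y down, z forward; pixel columns grow to the right and rows downward; lengths in m; the calibration is good to about 2 mm. A picture is of the moment at which its call begins. calibration takes no time and is no camera call.
- ctrl.hand_in(): hands the job in, once; it reports no verdict.
Trained networks look in the newest picture that a camera, given by its name, has taken for a name from the list of things; names that differ only in an ending like _2 or _b are one class to them, and where a whole thing is asked for, a point or a joint stands for the part that bears it (a point fixed in the world has none). Each returns a list of dicts, best first, with "confidence" (0 to 1); they miss things now and then, are a little off and sometimes report something else, mostly with a low value. They report only what shows in the picture. A call takes as long as a camera call.
- ctrl.find_in(query, camera): "rect" ([left, top, right, bottom] in pixels, round what is visible of it).
The state is a dict: "time_s": time; "q": joint angles; "dq": joint speeds; "joint_efforts": joint torques, N m; "eef_pos": TCP position; "eef_rot": TCP orientation; "wrist_force": force on the tool from outside, world axes, zero at the start; "torque": the same for the moment, N m; "opening": opening from 0.0 (shut) to 1.0 (fully open).
Only numpy, scipy, OpenCV 4.12 (cv2) and the standard library are available. Lean on these libraries where they do the work, as an engineer would, in place of code of your own. Each camera call takes 0.05 s, during which the arm holds its last target.

TASK

An X-ray cassette lies askew in its tray, the slot in its corner hooked over the pivot peg. Push it round by the near right corner, turning it about the peg, until its slot and its left edge are pressed firmly against the pivot peg and the eccentric stop; only then slide the clamp jaw up against the cassette so that it is held tight when you let go. Neither the push on the cassette nor the grip of the jaw on it may go over 16 N (about half of that is plenty), and leave everything else where it is.

Things in the scene. Friction and masses are not known exactly. Their poses are not given: they have to be found in the camera images.
- tray: Aluminium cassette tray, a plate 205 x 375 mm, 8 mm thick, fixed to the worktop, pull handle in front. Origin on the pivot peg's axis at the worktop (z = 0). Its x points away from the robot, y to the left; the plate spans x -155 to +50 and y -335 to +40 mm, top at z = 8 mm.
- pivot_peg (a point): Round steel pivot peg, 12 mm diameter, 22 mm tall, standing on the tray plate near its far left corner, fixed. Point on its axis at the top of the tray plate.
- eccentric_stop: Eccentric stop, near left of the tray: a flush steel bush (31 mm) with an upright pin, 12 mm thick, 22 mm tall, locked 7 mm off the bush's axis in an unreported direction, so that its contact side lies 0 to 7 mm left or right of y = +15 mm in the tray's frame: the cassette comes home up to 0.08 rad off square. Origin: bush axis at the plate's top, x -108, y +21 mm in the tray's frame.
- cassette: Grey X-ray cassette 130 x 180 x 14 mm, about 0.35 kg, black window on top, loose on the tray. A slot in its far left corner, 14 mm wide (y -7 to +7), open to the far edge, straddles the pivot peg; its end wall (x = -6) seats on the peg. Origin: the peg's axis when seated, underside. Spans x -120 to +10, y -165 to +15 mm. Starts 0.2 to 0.34 rad counter-clockwise of the tray, 1 to 5 mm short of its seat.
- clamp_jaw: Grey clamp jaw right of the cassette, sliding along the tray's y. Origin: middle of the rubber pad's face (20 wide, 15 mm high) at the plate's top, at x = -55 and y = -270 to -258 mm in the tray's frame at the start, can go to y = -155. Carriage 36 mm wide (x), reaching 36 mm behind the face. Stiff slide: about 6 N moves it; it stays where left and keeps up to 6 N on the cassette.
- vial: Clear vial with dark cap, 29 mm diameter, 74 mm tall, standing beyond the tray's right part; bystander. Origin under its centre.
- scissors: Steel scissors, 88 x 159 x 8 mm, on the right; bystander.
- gauze_pack_1: Flat gauze pack, 86 x 59 x 13 mm, near right; bystander.
- gauze_pack_2: Flat gauze pack, 86 x 59 x 13 mm, on the right; bystander.
- tape_roll: Roll of tape lying flat, 69 mm diameter, 25 mm high, right of the near front; bystander.
- marker_pen: Marker pen, 12 x 139 x 13 mm, lying in front of the tray's left part; bystander.
- push_corner (a point): Near right corner of the cassette, at (-120, -165) mm in its frame, half-way up its 14 mm edge. Pushed to the left (its +y) on the right edge 25 mm from this corner, the cassette turns clockwise, its slot comes to bear on the pivot peg by itself, and its left edge (y = +15) meets the eccentric stop. It slides with about 1 N.
- thumb_plate (a point): Middle of the back (right-hand side) of the clamp jaw's upright thumb plate, 34 mm behind the pad's face and 32 mm above the tray plate; the plate is 32 mm wide (x), 10 mm thick (y), its top 48 mm above the tray plate. Push it to the left to close the jaw; 11 to 15 N on it clamps well.

How it is judged:
By the outcome, as a careful person would: the job done as asked, in the order asked, and still so for the second after the job is handed in, with the robot touching nothing.
It also fails if it takes over 72 s, if anything falls off the work surface, if the arm or the gripper's body presses on something with over 40 N, if the wrist force passes 120 N, or if a joint passes its speed limit or range.

## Working session

There is one attempt and no reset: what is moved stays moved. The work goes in short steps, Python scripts to look and compute and a shell command to move; the robot and the scene stay as the last step left them, time stands still between calls to the robot, and variables do not carry over. Pictures are saved under pics/ and viewed, and the job is handed in when it is done.

```bash
mkdir -p pics; ls; cat > h.py <<'E'
import numpy as np, cv2
from bench import ctrl
def shot(name,fn):
    p,d=ctrl.camera(name); cv2.imwrite('pics/'+fn+'.png',p); np.save('pics/'+fn+'.npy',d); return p,d
def w2p(name,X):
    c=ctrl.calibration(name); K,R,t=[np.array(c[k]) for k in('mtx','R','t')]
    X=np.atleast_2d(X); q=(R@X.T).T+t; u=(K@q.T).T; return u[:,:2]/u[:,2:]
def p2z(name,uv,z):
    c=ctrl.calibration(name); K,R,t=[np.array(c[k]) for k in('mtx','R','t')]
    uv=np.atleast_2d(uv).astype(float); r=(R.T@np.linalg.inv(K)@np.c_[uv,np.ones(len(uv))].T).T
    o=-R.T@t; return o+r*((z-o[2])/r[:,2])[:,None]
def p2d(name,d):
    c=ctrl.calibration(name); K,R,t=[np.array(c[k]) for k in('mtx','R','t')]
    v,u=np.mgrid[:d.shape[0],:d.shape[1]]; r=np.stack([u,v,np.ones_like(u)],-1)@np.linalg.inv(K).T
    return (r*d[...,None]-t)@R
E
python3 - <<'E'
from h import *
for n in('top','scene'):
    shot(n,n+'0')
    for q in ('cassette','clamp_jaw','eccentric_stop','pivot_peg','thumb_plate','push_corner','tray'):
        print(n,q,[(np.round(r['rect']).tolist(),round(r['confidence'],2)) for r in ctrl.find_in(q,n)[:2]])
    c=ctrl.calibration(n); print(c)
print(ctrl.get_obs())
E
```

```text
pics
top cassette [([172.0, 180.0, 253.0, 241.0], 0.82)]
top clamp_jaw [([284.0, 224.0, 298.0, 241.0], 0.64)]
top eccentric_stop [([156.0, 226.0, 172.0, 239.0], 0.47)]
top pivot_peg [([151.0, 170.0, 315.0, 277.0], 0.84)]
top thumb_plate [([282.0, 226.0, 296.0, 240.0], 0.78)]
top push_corner [([149.0, 171.0, 315.0, 279.0], 0.71), ([171.0, 177.0, 254.0, 240.0], 0.62)]
top tray [([150.0, 170.0, 315.0, 283.0], 0.56)]
{'mtx': array([[406.73231541,   0.        , 276.99226707],
       [  0.        , 406.73231541, 210.91173208],
       [  0.        ,   0.        ,   1.        ]]), 'R': array([[-1.90929472e-03, -9.99981228e-01,  5.82217788e-03],
       [-9.88113548e-01,  9.91618344e-04, -1.53722587e-01],
       [ 1.53713928e-01, -6.04647456e-03, -9.88096892e-01]]), 't': array([-0.16718518,  0.56152219,  0.91762598])}
scene cassette [([176.0, 173.0, 263.0, 227.0], 0.73), ([264.0, 234.0, 281.0, 256.0], 0.33)]
scene clamp_jaw [([262.0, 236.0, 283.0, 255.0], 0.84)]
scene eccentric_stop []
scene pivot_peg [([149.0, 166.0, 315.0, 289.0], 0.77)]
scene thumb_plate [([266.0, 232.0, 283.0, 256.0], 0.79
[... 454 characters left out ...]
161522,  0.80405359])}
{'time_s': 0.8, 'q': array([ 1.02768753e+00,  1.80772992e-01,  1.60696708e+00,  1.11379297e-09,
        1.35377696e+00, -2.06311818e-01]), 'dq': array([-9.31458882e-04, -1.01147027e-03,  1.02201895e-03, -7.12731938e-04,
       -4.56426276e-05,  1.27883995e-03]), 'joint_efforts': array([-9.14326374e-04, -4.44790077e+01, -3.51660669e+01, -3.80963202e-04,
        6.92739413e-04, -6.62458888e-06]), 'eef_pos': array([0.19002876, 0.5427338 , 0.23131959]), 'eef_rot': array([ 0.69711415,  0.1185386 ,  0.69709458, -0.11848884]), 'wrist_force': array([-1.20433278,  0.0720209 ,  0.04220649]), 'torque': array([ 0.00499955,  0.02197745, -0.03312891]), 'opening': 1.0035656941814295}
```

```bash
python3 - <<'E'
from h import *
p=cv2.imread('pics/top0.png'); cv2.imwrite('pics/top0z.png',cv2.resize(p[160:300,140:330],None,fx=4,fy=4,interpolation=cv2.INTER_CUBIC))
p=cv2.imread('pics/scene0.png'); cv2.imwrite('pics/scene0z.png',cv2.resize(p[150:300,140:330],None,fx=4,fy=4,interpolation=cv2.INTER_CUBIC))
E
```

```text
(no output)
```

View pics/top0.png

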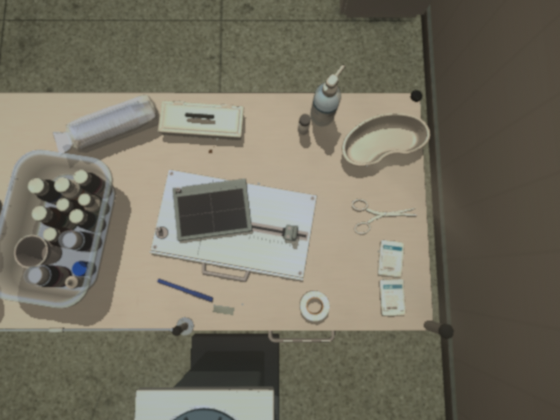

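```bash
sleep 1
```

```text
(no output)
```

View pics/top0z.png

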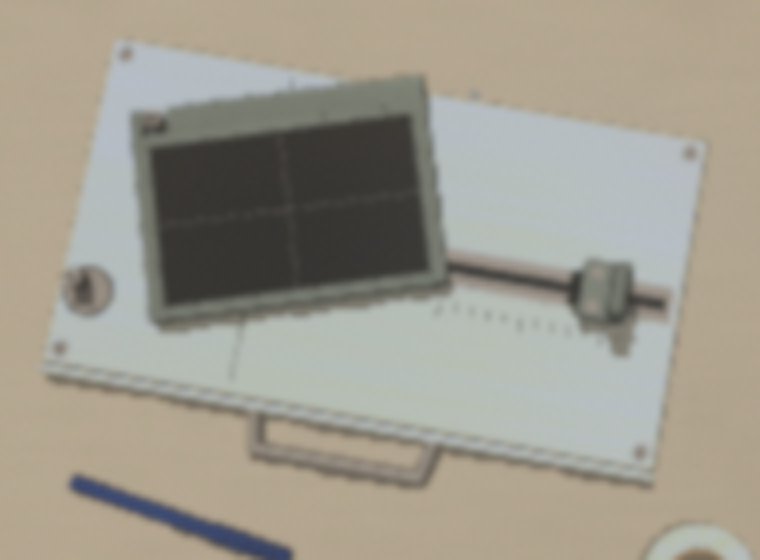

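View pics/scene0z.png

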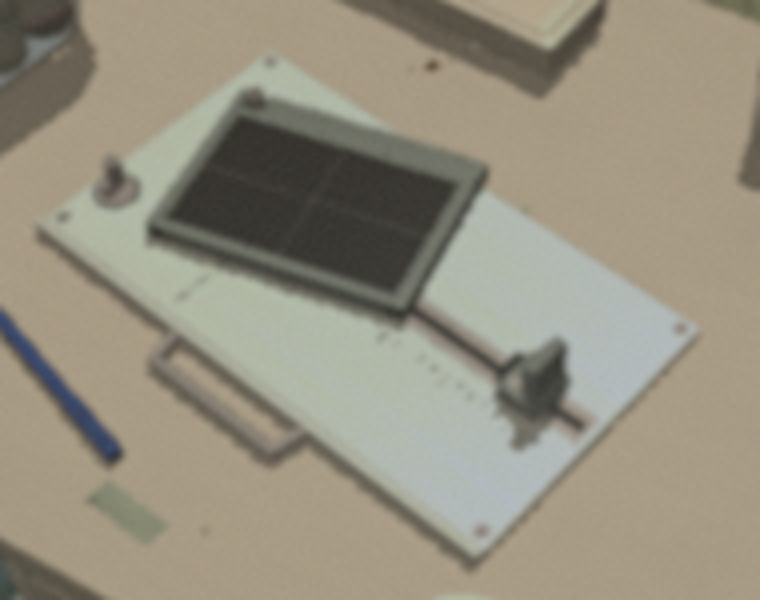

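The top view shows the tray (zoom corners around (118,42), (705,143), (652,475), (45,368)), the cassette on it turned CCW, the stop bush at the left (88,288) and the jaw at the right (605,290). Next I fit poses.

```bash
cat >> h.py <<'E'
def fit(A,B):
    A=np.array(A,float);B=np.array(B,float)[:,:2];a=A-A.mean(0);b=B-B.mean(0)
    th=np.arctan2((a[:,0]*b[:,1]-a[:,1]*b[:,0]).sum(),(a*b).sum()); R=np.array([[np.cos(th),-np.sin(th)],[np.sin(th),np.cos(th)]])
    t=B.mean(0)-R@A.mean(0); return th,t,R,(A@R.T+t-B)
def zz(l,ox=140,oy=160): return (np.array(l,float)+.5)/4-.5+[ox,oy]
E
python3 - <<'E'
from h import *
np.set_printoptions(precision=4,suppress=True)
T=np.array([[50,40],[50,-335],[-155,-335],[-155,40]])/1000
C=np.array([[10,15],[10,-165],[-120,-165],[-120,15]])/1000
for n,tz,cz,oy in(('top',[(118,42),(705,143),(652,475),(45,368)],[(133,115),(423,77),(448,280),(157,320)],160),
  ('scene',[(268,58),(700,330),(475,558),(38,225)],[(243,97),(488,170),(402,307),(150,225)],150)):
    for nm,M,z,h in(('tray',T,tz,.008),('cas',C,cz,.022)):
        th,t,R,res=fit(M,p2z(n,zz(z,140,oy),h)); print(n,nm,th,t,(res*1000).round(1).tolist())
        if nm=='tray': th0,t0,R0=th,t,R
    J=None
    d=np.load(f'pics/{n}0.npy'); P=p2d(n,d); 
    loc=(P[...,:2]-t0)@R0; m=(P[...,2]>.03)&(P[...,2]<.07)&(loc[...,0]>-.12)&(loc[...,0]<0)&(loc[...,1]<-.22)&(loc[...,1]>-.33)
    print(m.sum(), loc[m].min(0),loc[m].max(0),np.median(P[m],0), np.median(loc[m],0))
    m=(P[...,2]>.025)&(P[...,2]<.07)&(np.hypot(loc[...,0]+.108,loc[...,1]-.021)<.03)
    print('stop',m.sum(), loc[m].mean(0) if m.any() else 0)
E
```

```text
top tray -0.17443339125443857 [0.614  0.0718] [[0.3, 2.5], [-0.5, -2.5], [-0.3, -2.0], [0.5, 2.0]]
top cas 0.13652316753443283 [0.6141 0.0702] [[1.5, 1.1], [2.4, -1.0], [-1.6, -2.4], [-2.3, 2.3]]
70 [-0.0682 -0.2986] [-0.0373 -0.2877] [ 0.5099 -0.2072  0.0566] [-0.0535 -0.2928]
stop 21 [-0.0995  0.0275]
scene tray -0.17446343612407303 [0.6094 0.0718] [[3.5, 4.1], [-2.0, -1.4], [-0.5, -4.0], [-0.9, 1.3]]
scene cas 0.13601773170105497 [0.6096 0.0692] [[4.9, 3.7], [2.8, 0.2], [-4.1, -5.5], [-3.6, 1.6]]
108 [-0.0686 -0.3004] [-0.0361 -0.2888] [ 0.5037 -0.2102  0.0515] [-0.0551 -0.2962]
stop 17 [-0.0991  0.0266]
```

```bash
cat >> h.py <<'E'
from scipy.spatial.transform import Rotation as Ro
TH=-0.1744; TO=np.array([.612,.0718]); 
def r2(a): return np.array([[np.cos(a),-np.sin(a)],[np.sin(a),np.cos(a)]])
def tray2w(p): return r2(TH)@(np.array(p)/1000)+TO
def w2tray(p): return (r2(-TH)@(np.array(p)[:2]-TO))*1000
def st():
    o=ctrl.get_obs(); R=Ro.from_quat(np.roll(o['eef_rot'],-1)).as_matrix(); return o,o['eef_pos'],R
def to(target,yaw=None):
    o,p,R=st(); d=np.array(target)-p
    print('tool y ang',np.arctan2(R[1,1],R[0,1]),'tray',w2tray(p).round(1),'z',p[2],'F tray',(r2(-TH)@o['wrist_force'][:2]).round(2),'op',round(o['opening'],2))
    print('shift cm',(R.T@d*100).round(2))
    if yaw is not None:
        # desired: x down, y at yaw
        Rd=np.array([[0,np.cos(yaw),0],[0,np.sin(yaw),0],[-1,0,0]],float); Rd[:,2]=np.cross(Rd[:,0],Rd[:,1])
        print('rotvec',Ro.from_matrix(R.T@Rd).as_rotvec().round(3),'shift after',(Rd.T@d*100).round(2))
E
python3 - <<'E'
from h import *
np.set_printoptions(precision=4,suppress=True)
print(ctrl.grip_depth)
co=np.array([.613,.070]); a=.1363
c=co+r2(a)@[-.095,-.165]; print('contact',c,w2tray(c))
app=co+r2(a)@[-.095,-.165-.045]; print('app',app,w2tray(app))
for k in (1.35,1.35-np.pi/2): to([*app,.10],k)
print(st()[2])
E
```

```text
0.0187
contact [ 0.5413 -0.1064] [ -38.7096 -187.7428]
app [ 0.5474 -0.151 ] [ -24.9519 -230.5882]
tool y ang 1.2339993492990122 tray [-497.3  390.6] z 0.2313195949947118 F tray [-1.2  -0.14] op 1.0
shift cm [ 13.13 -53.66  56.65]
rotvec [-0.116  0.    -0.   ] shift after [ 13.13 -59.86  50.06]
tool y ang 1.2339993492990122 tray [-497.3  390.6] z 0.2313195949947118 F tray [-1.2  -0.14] op 1.0
shift cm [ 13.13 -53.66  56.65]
rotvec [ 1.455 -0.    -0.   ] shift after [13.13 50.06 59.86]
[[ 0.      0.3305  0.9438]
 [ 0.0001  0.9438 -0.3305]
 [-1.      0.0001  0.    ]]
```

```bash
python3 -m creep '0 0 0 0 -0.116 0 0; 0 0 -4.6 3.85 0 0 0; 0 0 -4.6 3.85 0 0 0; 0 0 -4.6 3.85 0 0 0; 0 0 -4.6 3.85 0 0 0; 0 0 -4.6 3.85 0 0 0; 0 0 -4.6 3.85 0 0 0; 0 0 -4.6 3.85 0 0 0; 0 0 -4.6 3.85 0 0 0; 0 0 -4.6 3.85 0 0 0'
python3 -c "
from h import *
to([.5464,-.144,.10],1.35)"
```

```text
time_s: 2.05
eef_pos: [0.4469, 0.0539, 0.2335]
eef_rot: [0.706, 0.075, 0.7, -0.072]
wrist_force: [1.3, 1.0, 0.1]
opening: -0.0
tool y ang 1.362937726906477 tray [-159.5  -46.2] z 0.23348830737465642 F tray [1.13 1.26] op -0.0
shift cm [ 13.38 -17.38  13.71]
rotvec [ 0.013  0.008 -0.005] shift after [ 13.35 -17.14  14.04]
```

```bash
python3 -m creep '0 0 -4.6 3.7 -0.013 0.008 -0.005; 0 0 -4.5 3.6 0 0 0; 0 0 -4.5 3.6 0 0 0; 0 3 -3.5 3.0 0 0 0; 0 5 0 0 0 0 0; 0 4.8 0 0 0 0 0; 0 0 0 0 0 0 0'
python3 - <<'E'
from h import *
to([.5464,-.144,.013],1.35); print(st()[2].round(4))
p,d=shot('top','top1'); cv2.imwrite('pics/top1z.png',cv2.resize(p[160:300,140:330],None,fx=4,fy=4,interpolation=cv2.INTER_CUBIC))
E
```

```text
time_s: 2.92
eef_pos: [0.5555, -0.1555, 0.1049]
eef_rot: [0.706, 0.071, 0.701, -0.073]
wrist_force: [-0.8, -0.5, -0.1]
opening: 0.0
tool y ang 1.368042200959175 tray [ -16.2 -233.6] z 0.1049338488328483 F tray [-0.71 -0.65] op 0.0
shift cm [ 9.18  0.96 -1.19]
rotvec [0.018 0.007 0.002] shift after [ 9.19  0.92 -1.14]
[[ 0.0068  0.2014  0.9795]
 [-0.0034  0.9795 -0.2013]
 [-1.     -0.002   0.0074]]
```

View pics/top1z.png

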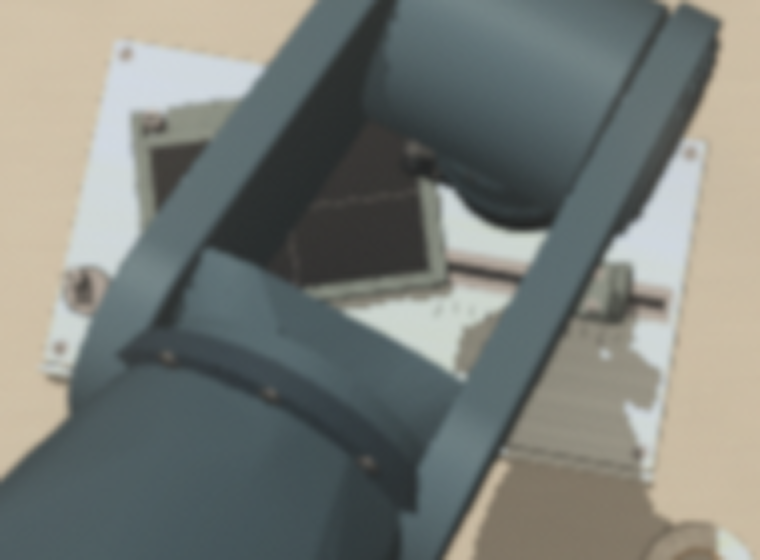

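The arm hides most of the gripper, but the cassette's right edge (430,200–285) and the jaw (605,290) look unmoved. I descend next.

```bash
python3 -m creep '0 3 0.5 -0.6 0.018 0.007 0; 0 3 0.4 -0.5 0 0 0; 0 2.6 0 0 0 0 0; 0 0.5 0 0 0 0 0; 0 0 0 0 0 0 0'
python3 - <<'E'
from h import *
to([.5464,-.144,.013],1.35); print(st()[2].round(4))
for n in('scene',):
    p,d=shot(n,n+'2'); cv2.imwrite(f'pics/{n}2z.png',cv2.resize(p[150:300,140:330],None,fx=4,fy=4,interpolation=cv2.INTER_CUBIC))
E
```

```text
time_s: 3.6
eef_pos: [0.5601, -0.1493, 0.0299]
eef_rot: [0.712, 0.073, 0.693, -0.081]
wrist_force: [-0.2, 0.2, -0.2]
opening: 0.001
tool y ang 1.351940153046937 tray [ -12.7 -226.8] z 0.029921846505428645 F tray [-0.24  0.16] op 0.0
shift cm [ 1.65  0.24 -1.5 ]
rotvec [0.002 0.028 0.009] shift after [ 1.69  0.22 -1.46]
[[ 0.0254  0.2171  0.9758]
 [-0.0147  0.9761 -0.2168]
 [-0.9996 -0.0088  0.028 ]]
```

View pics/scene2z.png

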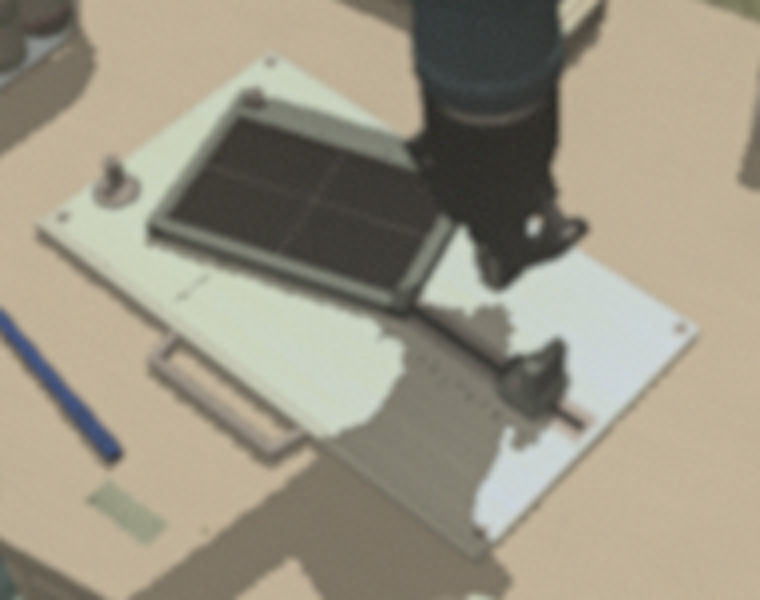

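```bash
python3 -m creep '0 0 0 -1.5 0 0.028 0.009; 0 0.6 0 -0.3 0 0 0; 0 0.8 0 0 0 0 0; 0 0.2 0 0 0 0 0; 0 0 0 0 0 0 0'
python3 - <<'E'
from h import *
to([.5464,-.144,.013],1.35); print(st()[2].round(4))
E
```

```text
time_s: 4.28
eef_pos: [0.543, -0.1461, 0.0154]
eef_rot: [0.704, 0.077, 0.702, -0.077]
wrist_force: [1.0, 0.2, 0.9]
opening: -0.004
tool y ang 1.3519636414746696 tray [ -30.1 -226.5] z 0.015383817096565562 F tray [0.94 0.4 ] op -0.0
shift cm [0.24 0.27 0.28]
rotvec [0.002 0.002 0.   ] shift after [0.24 0.27 0.28]
[[ 2.300e-03  2.171e-01  9.761e-01]
 [-8.000e-04  9.762e-01 -2.171e-01]
 [-1.000e+00 -3.000e-04  2.400e-03]]
```

```bash
python3 - <<'E'
from h import *
o,p,R=st()
A=(r2(-TH)@R[:2,1:]) # tray comps of tool y,z
def fc(a,s):
    g=14.5+11*np.sin(max(a+.044,0)); return r2(a)@np.array([s,-165-g])+([-1,-1] if a>.2 else [0,0])
prev=w2tray(p)
for a,s in zip([.33,.31,.26,.21,.16,.11,.06,.02,-.01,-.03,-.05,-.08],np.linspace(-103,-92,12)):
    c=fc(a,s); print(a,round(s),c.round(1),'step tool yz cm',(A.T@(c-prev)/10).round(2)); prev=c
E
```

```text
0.33 -103 [ -39. -208.] step tool yz cm [ 1.81 -0.97]
0.31 -102 [ -42.2 -206.7] step tool yz cm [ 0.12 -0.33]
0.26 -101 [ -51.6 -203.6] step tool yz cm [ 0.27 -0.95]
0.21 -100 [ -60.8 -200.1] step tool yz cm [ 0.31 -0.93]
0.16 -99 [ -68.8 -195.2] step tool yz cm [ 0.46 -0.82]
0.11 -98 [ -77.5 -190.9] step tool yz cm [ 0.39 -0.89]
0.06 -97 [ -86.  -186.1] step tool yz cm [ 0.43 -0.87]
0.02 -96 [ -92.4 -182.1] step tool yz cm [ 0.38 -0.66]
-0.01 -95 [ -96.8 -178.9] step tool yz cm [ 0.3  -0.46]
-0.03 -94 [ -99.3 -176.8] step tool yz cm [ 0.2  -0.26]
-0.05 -93 [-101.9 -174.6] step tool yz cm [ 0.2  -0.26]
-0.08 -92 [-106.1 -171.6] step tool yz cm [ 0.29 -0.43]
```

```bash
python3 -m creep '0 0.2 0 -1.2 0 0 0; 0 0.1 0.6 -0.2 0 0 0; 0 0 0.5 0 0 0 0; 0 0 0.3 0 0 0 0; 0 0 0.2 0 0 0 0'
python3 -c "
from h import *
to([.5464,-.144,.013],1.35)"
```

```text
time_s: 4.9
eef_pos: [0.5321, -0.1259, 0.0122]
eef_rot: [0.704, 0.077, 0.702, -0.077]
wrist_force: [-0.9, 0.3, 0.7]
opening: -0.001
tool y ang 1.3520987944369167 tray [ -44.3 -208.6] z 0.012225155265317075 F tray [-0.94  0.19] op -0.0
shift cm [-0.07 -1.46  1.78]
rotvec [0.002 0.002 0.   ] shift after [-0.08 -1.45  1.79]
```

```bash
python3 -m creep '0 0 0.2 0.1 0 0 0; 0 0 0.2 0 0 0 0; 0 0 0.2 -0.1 0 0 0'
python3 -m creep '0 0 0.2 -0.2 0 0 0; 0 0 0.2 -0.3 0 0 0; 0 0 0.2 -0.4 0 0 0'
python3 - <<'E'
from h import *
to([.5464,-.144,.013],1.35)
for n in('scene',):
    p,d=shot(n,n+'3'); cv2.imwrite(f'pics/{n}3z.png',cv2.resize(p[150:300,140:330],None,fx=4,fy=4,interpolation=cv2.INTER_CUBIC))
E
```

```text
time_s: 5.28
eef_pos: [0.5341, -0.1199, 0.0124]
eef_rot: [0.704, 0.077, 0.702, -0.077]
wrist_force: [-0.7, -0.3, 0.3]
opening: -0.002
time_s: 5.65
eef_pos: [0.5263, -0.1125, 0.0125]
eef_rot: [0.704, 0.076, 0.702, -0.078]
wrist_force: [-1.5, -3.9, 0.3]
opening: -0.001
tool y ang 1.3524680258414303 tray [ -52.4 -196.4] z 0.012513132603695132 F tray [-0.78 -4.14] op -0.0
shift cm [-0.03 -2.64  2.65]
rotvec [0.002 0.004 0.002] shift after [-0.05 -2.63  2.65]
```

View pics/scene3z.png

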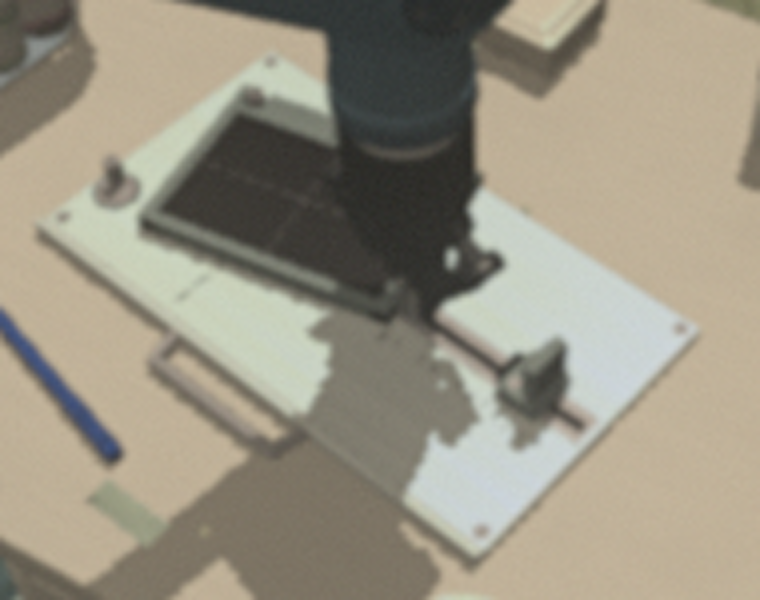

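The cassette has begun turning; its near right corner is at (385,318) with the finger about 15–20 mm up the edge. I keep following the arc.

```bash
python3 -m creep '0 0 0.2 -0.4 0 0 0; 0 0 0.2 -0.45 0 0 0; 0 0 0.2 -0.45 0 0 0; 0 0 0.2 -0.45 0 0 0; 0 0 0.2 -0.45 0 0 0'
python3 - <<'E'
from h import *
to([.5464,-.144,.013],1.35)
for n in('scene',):
    p,d=shot(n,n+'4'); cv2.imwrite(f'pics/{n}4z.png',cv2.resize(p[150:300,140:330],None,fx=4,fy=4,interpolation=cv2.INTER_CUBIC))
E
```

```text
time_s: 6.32
eef_pos: [0.5044, -0.0985, 0.0126]
eef_rot: [0.704, 0.075, 0.702, -0.079]
wrist_force: [-0.8, -3.4, -0.6]
opening: 0.004
tool y ang 1.352593489771259 tray [ -76.4 -186.4] z 0.012568559782345771 F tray [-0.15 -3.52] op 0.0
shift cm [-0.02 -3.53  5.08]
rotvec [0.003 0.002 0.004] shift after [-0.04 -3.52  5.09]
```

View pics/scene4z.png

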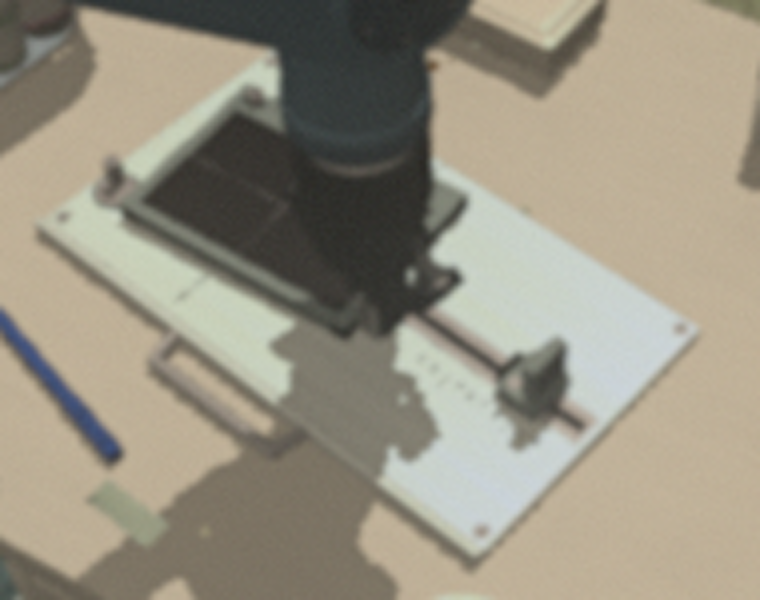

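The cassette is well round, its left edge close to the stop at (130,200). I continue with a gentler ratio.

```bash
python3 -m creep '0 0 0.2 -0.36 0 0 0; 0 0 0.2 -0.34 0 0 0; 0 0 0.2 -0.3 0 0 0'
python3 -m creep '0 0 0.17 -0.24 0 0 0; 0 0 0.15 -0.2 0 0 0'
python3 - <<'E'
from h import *
to([.5464,-.144,.013],1.35)
for n in('scene',):
    p,d=shot(n,n+'5'); cv2.imwrite(f'pics/{n}5z.png',cv2.resize(p[150:300,140:330],None,fx=4,fy=4,interpolation=cv2.INTER_CUBIC))
E
```

```text
time_s: 6.75
eef_pos: [0.4945, -0.0903, 0.0125]
eef_rot: [0.703, 0.075, 0.703, -0.079]
wrist_force: [-4.2, -6.0, 1.2]
opening: -0.006
time_s: 7.0
eef_pos: [0.49, -0.0865, 0.0125]
eef_rot: [0.703, 0.074, 0.703, -0.079]
wrist_force: [-2.6, -5.6, 0.6]
opening: -0.002
tool y ang 1.354003486206996 tray [ -92.7 -177. ] z 0.012510706648707692 F tray [-1.62 -6.02] op -0.0
shift cm [-0.02 -4.4   6.74]
rotvec [ 0.004 -0.     0.007] shift after [-0.05 -4.38  6.76]
```

View pics/scene5z.png

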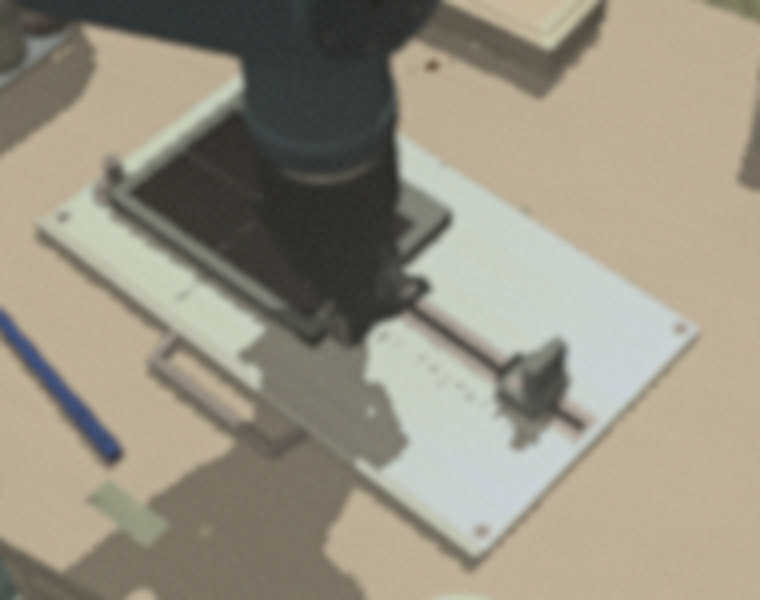

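```bash
for i in 1; do python3 -m creep '0 0 0.12 -0.08 0 0 0; 0 0 0.12 -0.06 0 0 0'; done
python3 -c "
from h import *
to([.5464,-.144,.013],1.35)"
python3 -m creep '0 0 0.12 0 0 0 0; 0 0 0.12 0 0 0 0'
python3 -c "
from h import *
to([.5464,-.144,.013],1.35)"
```

```text
time_s: 7.3
eef_pos: [0.4878, -0.0843, 0.0125]
eef_rot: [0.702, 0.073, 0.704, -0.079]
wrist_force: [-4.8, -8.5, 2.8]
opening: -0.0
tool y ang 1.3550326380601374 tray [ -95.2 -175.3] z 0.012492403846233846 F tray [-3.28 -9.2 ] op -0.0
shift cm [-0.03 -4.58  7.  ]
rotvec [ 0.005 -0.002  0.009] shift after [-0.05 -4.54  7.03]
time_s: 7.55
eef_pos: [0.4867, -0.0832, 0.0125]
eef_rot: [0.701, 0.072, 0.705, -0.08]
wrist_force: [-5.6, -9.7, 3.2]
opening: -0.0
tool y ang 1.3563760962094928 tray [ -96.5 -174.4] z 0.012478121211030792 F tray [ -3.79 -10.49] op -0.0
shift cm [-0.04 -4.67  7.13]
rotvec [ 0.006 -0.005  0.012] shift after [-0.05 -4.62  7.16]
```

```bash
python3 - <<'E'
from h import *
for n in('scene','top'):
    p,d=shot(n,n+'6'); cv2.imwrite(f'pics/{n}6z.png',cv2.resize(p[150:300,140:330],None,fx=4,fy=4,interpolation=cv2.INTER_CUBIC))
to([.5464,-.144,.013],1.35)
E
```

```text
tool y ang 1.356414599957782 tray [ -96.6 -174.4] z 0.012484530228526358 F tray [ -4.36 -10.4 ] op 0.0
shift cm [-0.04 -4.67  7.13]
rotvec [ 0.006 -0.005  0.012] shift after [-0.05 -4.62  7.16]
```

View pics/scene6z.png

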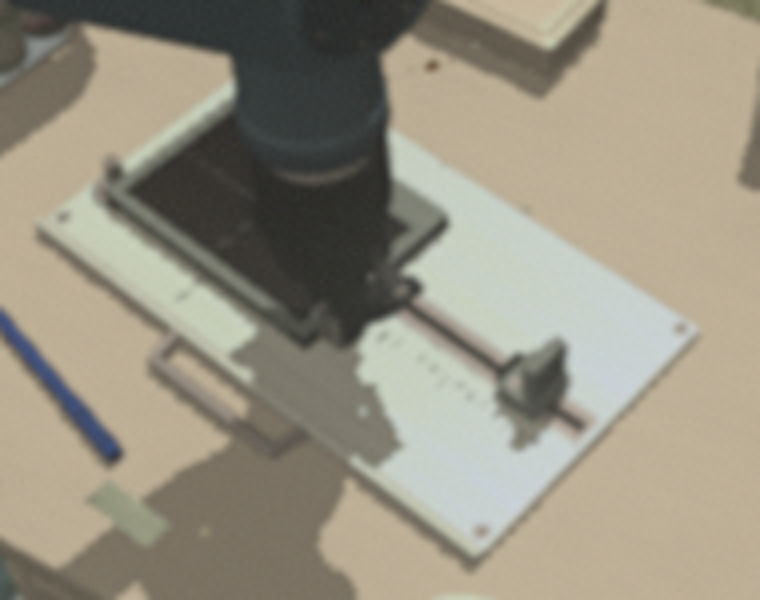

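View pics/top6z.png

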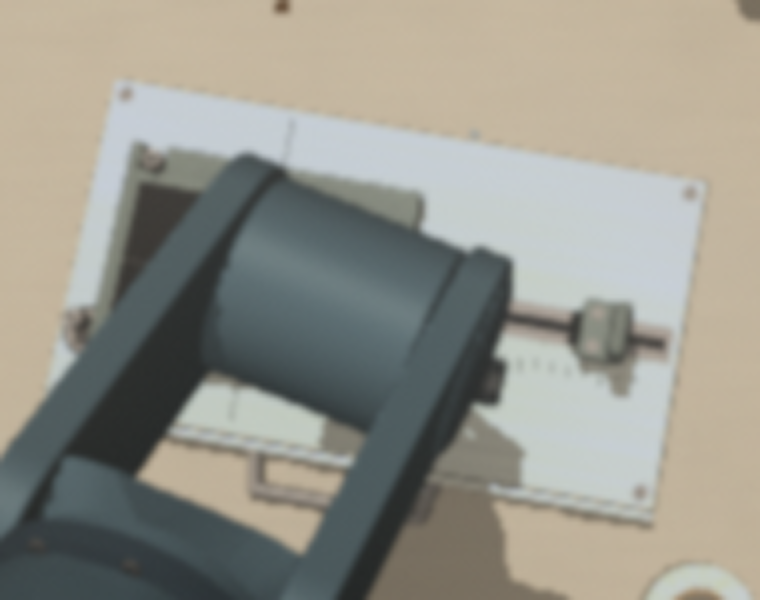

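The cassette's left edge lies over the bush and against the stop pin (zoom-top (80,325)), and the force holds at about 11 N. I back off and go up clear, then measure.

```bash
python3 -m creep '0 0 -0.3 0 0 0 0; 0 0 -0.8 0 0 0 0; 0 0 -1.2 0 0 0 0; 0 -2 -0.8 0 0 0 0; 0 -5 0 0 0 0 0; 0 -3.5 -2 0 0 0 0; 0 0 -5 -3 0 0 0; 0 0 -5 -3 0 0 0; 0 0 -5 -3 0 0 0; 0 0 0 0 0 0 0'
python3 - <<'E'
from h import *
for n in('scene','top'):
    p,d=shot(n,n+'7'); cv2.imwrite(f'pics/{n}7z.png',cv2.resize(p[150:300,140:330],None,fx=4,fy=4,interpolation=cv2.INTER_CUBIC))
to([*tray2w([-55,-330]),.10],np.pi/2+TH)
E
```

```text
time_s: 8.9
eef_pos: [0.3529, -0.2676, 0.1239]
eef_rot: [0.702, 0.072, 0.704, -0.08]
wrist_force: [0.3, 0.6, 0.3]
opening: -0.0
tool y ang 1.3590813457745186 tray [-195.  -376.4] z 0.1236723175986389 F tray [ 0.56 -0.23] op -0.0
shift cm [ 2.3   5.18 13.82]
rotvec [-0.037 -0.001  0.01 ] shift after [ 2.37  4.64 14.  ]
```

View pics/scene7z.png

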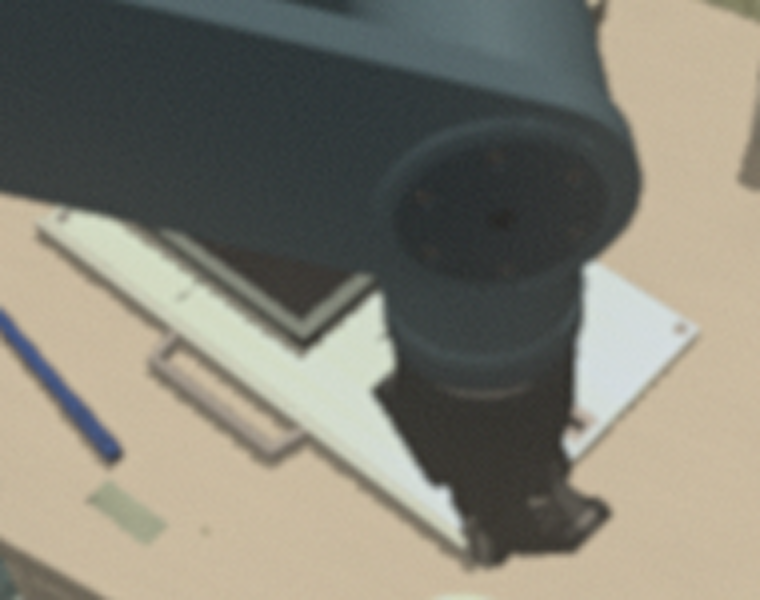

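View pics/top7z.png

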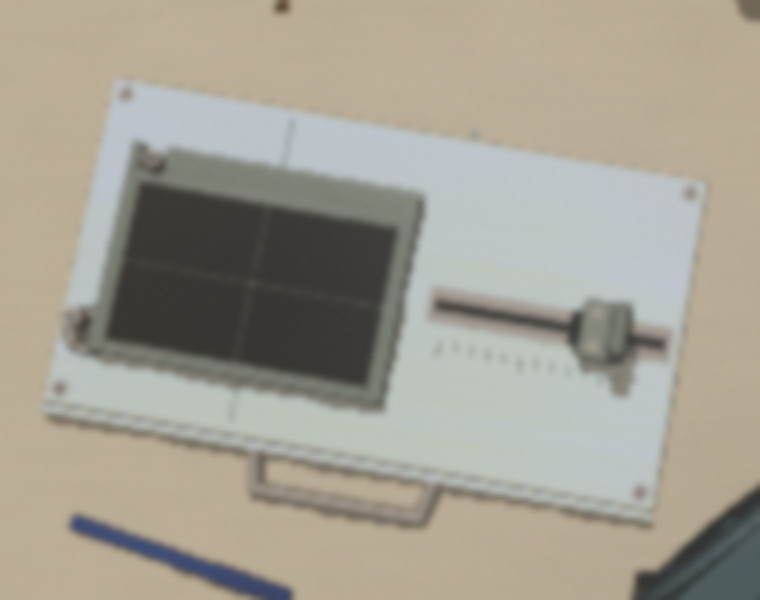

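Cassette seen clear: corners at about (135,143), (424,193), (382,405), (90,352), left edge against the pin. I check the angle.

```bash
python3 - <<'E'
from h import *
np.set_printoptions(precision=4,suppress=True)
C=np.array([[10,15],[10,-165],[-120,-165],[-120,15]])/1000
T=np.array([[50,40],[50,-335],[-155,-335],[-155,40]])/1000
th,t,R,res=fit(T,p2z('top',zz([(118,82),(705,183),(652,515),(45,408)],140,150),.008));print(th,t)
thc,tc,R,res=fit(C,p2z('top',zz([(135,143),(424,193),(381,402),(92,349)],140,150),.022));print(thc-th,w2tray(tc),(res*1000).round(1).tolist())
P=p2d('top',np.load('pics/top7.npy')); loc=(P[...,:2]-TO)@r2(TH)
m=(P[...,2]>.025)&(P[...,2]<.06)&(np.hypot(loc[...,0]+.108,loc[...,1]-.021)<.025); print(loc[m]*1000, P[m][:,2])
p=cv2.imread('pics/top7.png'); cv2.imwrite('pics/top7s.png',cv2.resize(p[180:245,148:200],None,fx=10,fy=9,interpolation=cv2.INTER_CUBIC))
E
```

```text
-0.17443339125443857 [0.614  0.0718]
-0.0036851761540968864 [4.6782 0.6429] [[1.3, 0.2], [0.5, -0.6], [-0.9, -1.8], [-0.9, 2.2]]
[[ -88.1952   15.0853]
 [ -94.1045   32.0322]
 [ -93.7419   29.471 ]
 [ -92.9835   24.5225]
 [ -88.8302    5.4673]
 [ -96.9621   33.2727]
 [ -96.6885   30.2588]
 [ -96.1421   28.6278]
 [ -95.8064   25.9388]
 [ -95.5582   22.836 ]
 [ -92.4462   11.8735]
 [ -91.338     4.2959]
 [ -99.1402   33.5677]
 [ -98.6326   31.75  ]
 [ -98.5184   27.874 ]
 [ -97.9929   26.1471]
 [ -97.6807   23.3277]
 [ -94.7448   11.589 ]
 [ -94.0022    6.5325]
 [-101.1624   30.1827]
 [-100.8932   27.0995]
 [-100.304    25.7424]
 [ -99.847    23.6621]
 [ -99.2407   22.3442]
 [ -98.3532   17.989 ]
 [ -97.9125   15.7882]
 [ -97.537    13.2667]
 [-103.1496   26.961 ]
 [-102.4882   26.0418]
 [-100.3243   14.9384]
 [ -99.0198    8.2606]
 [-101.8076    9.9337]
 [-100.5469    3.0379]
 [-100.1753    0.5   ]
 [ -99.8055   -2.0404]
 [-104.9416   14.273 ]
 [-102.5525   -0.1833]
 [-108.2046   17.8386]
 [-104.447    -2.8528]
 [-110.1202   15.0427]
 [-107.6294    1.1958]
 [-112.3676   15.0936]
 [-112.0035   12.453 ]
 [-111.5784   10.2104]
 [-109.0991   -3.726 ]
 [-113.9816    9.2399]
 [-113.1381    4.7319]
 [-112.7155    2.4779]
 [-111.8395   -1.851 ]] [0.0266 0.0309 0.0316 0.0325 0.0255 0.0327 0.035  0.0327 0.0338 0.0364
 0.026  0.0279 0.0301 0.0284 0.0335 0.0315 0.0331 0.0252 0.0265 0.0318
 0.0343 0.0311 0.0302 0.0268 0.0257 0.0252 0.0257 0.0331 0.0284 0.0263
 0.025  0.0256 0.0251 0.0258 0.0265 0.0251 0.0264 0.0272 0.0258 0.027
 0.0262 0.025  0.0261 0.0257 0.0252 0.0273 0.0267 0.0264 0.0251]
```

View pics/top7s.png

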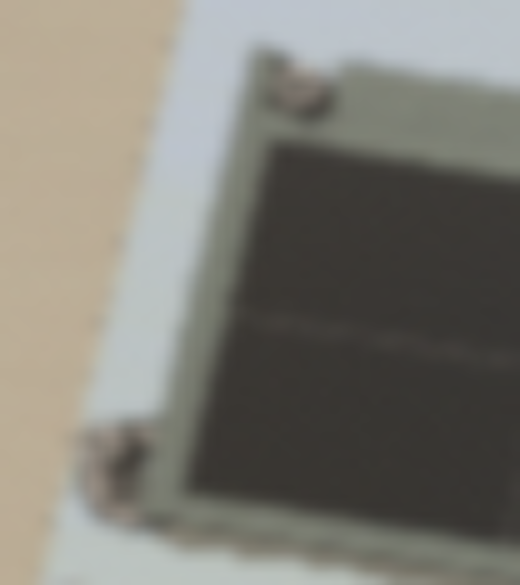

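```bash
python3 - <<'E'
from h import *
def crop(n,fn,th,to,x0,y0,w,h,s):
    p=cv2.imread(f'pics/{fn}.png'); raw=cv2.resize(p[y0:y0+h,x0:x0+w],None,fx=s,fy=s,interpolation=cv2.INTER_CUBIC); im=raw.copy()
    def circ(c,r,z,col):
        a=np.linspace(0,6.283,40); X=np.c_[c[0]+r*np.cos(a),c[1]+r*np.sin(a)]/1000
        W=np.c_[X@r2(th).T+to,np.full(40,z)]; uv=(w2p(n,W)-[x0,y0]+.5)*s-.5
        cv2.polylines(im,[uv.astype(int)],True,col,1)
    circ((-108,21),15.5,.008,(0,255,255)); circ((0,0),6,.03,(0,255,0)); circ((0,0),6,.008,(0,120,0))
    a=CAND; circ((-108+7*np.cos(a),21+7*np.sin(a)),6,.03,(0,0,255)); circ((-108+7*np.cos(a),21+7*np.sin(a)),6,.008,(0,0,120))
    return np.hstack([raw,im])
CAND=0.6
a=crop('top','top0',-.1744,np.array([.614,.0718]),150,180,37,65,10)
b=crop('scene','scene0',-.1744,np.array([.6094,.0718]),155,165,60,40,6)
cv2.imwrite('pics/ova.png',a[:600]); cv2.imwrite('pics/ovb.png',b)
E
```

```text
(no output)
```

View pics/ova.png

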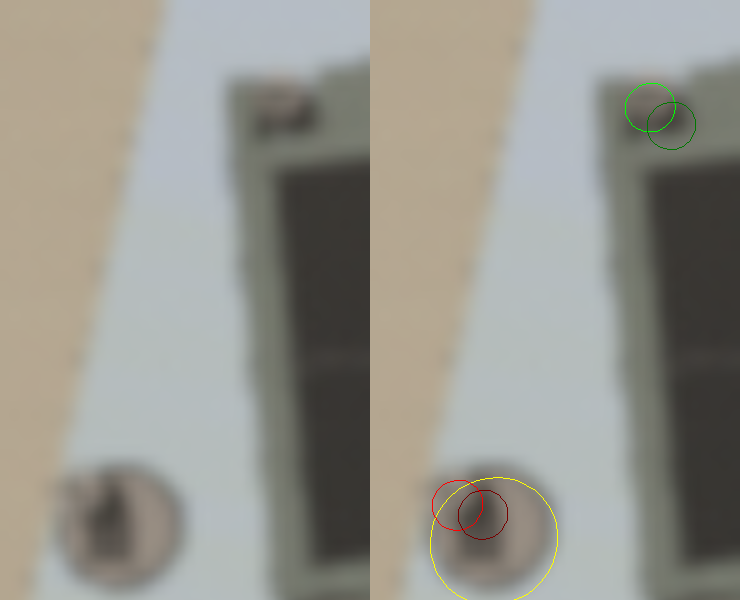

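View pics/ovb.png

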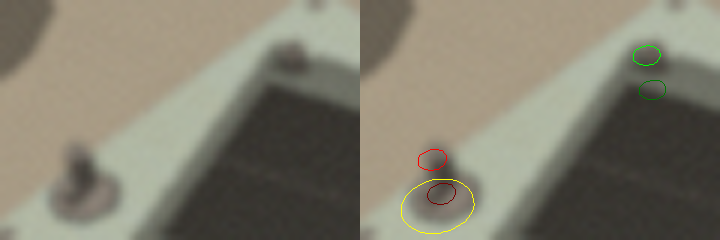

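```bash
python3 - <<'E'
from h import *
for n,s,ob in(('top',10,(-35,-38)),('scene',6,(-9,-42))):
    b=tray2w([-108,21]); ub=w2p(n,[*b,.008])[0]
    print(n)
    for a in np.arange(-180,180,20):
        c=tray2w([-108+7*np.cos(np.radians(a)),21+7*np.sin(np.radians(a))]); u=w2p(n,[*c,.030])[0]
        print(a,((u-ub)*s).round(0),np.linalg.norm((u-ub)*s-ob).round(1))
E
```

```text
top
-180 [-32.  20.] 58.1
-160 [-21.  20.] 59.6
-140 [-12.  17.] 59.3
-120 [-4. 10.] 57.3
-100 [2. 1.] 53.8
-80 [ 4. -9.] 48.7
-60 [  3. -19.] 42.3
-40 [ -2. -28.] 34.6
-20 [-10. -34.] 25.7
0 [-19. -38.] 16.0
20 [-29. -38.] 5.7
40 [-39. -34.] 5.4
60 [-47. -28.] 15.9
80 [-53. -19.] 26.0
100 [-55.  -9.] 35.3
120 [-54.   1.] 43.3
140 [-49.  10.] 49.9
160 [-41.  17.] 54.9
scene
-180 [-22. -25.] 21.7
-160 [-17. -22.] 21.3
-140 [-12. -22.] 20.6
-120 [ -6. -22.] 19.9
-100 [ -1. -24.] 19.4
-80 [  4. -28.] 19.2
-60 [  7. -32.] 18.6
-40 [  7. -36.] 17.5
-20 [  6. -40.] 15.4
0 [  3. -43.] 12.3
20 [ -1. -45.] 8.4
40 [ -7. -46.] 4.8
60 [-13. -46.] 5.1
80 [-18. -43.] 9.1
100 [-22. -40.] 13.5
120 [-25. -36.] 17.2
140 [-26. -32.] 19.8
160 [-25. -28.] 21.3
```

```bash
cat >> h.py <<'E'
def meas(fn,n='top'):
    p=cv2.imread(f'pics/{fn}.png')
    def warp(z):
        # world rect x .40-.70, y -.30..0.15 ; 1mm/px ; col=(.15-y), row=(.70-x)
        W=np.array([[.7,.15,z],[.7,-.3,z],[.4,-.3,z],[.4,.15,z]]); uv=w2p(n,W).astype(np.float32)
        H=cv2.getPerspectiveTransform(uv,np.float32([[0,0],[1800,0],[1800,1200],[0,1200]])); return cv2.warpPerspective(p,H,(1800,1200),flags=cv2.INTER_CUBIC)
    w=warp(.022); g=cv2.cvtColor(w,cv2.COLOR_BGR2GRAY)
    m=(g<85).astype(np.uint8); m=cv2.morphologyEx(m,cv2.MORPH_OPEN,np.ones((41,41))); m=cv2.morphologyEx(m,cv2.MORPH_CLOSE,np.ones((61,61)))
    k,l,s,c=cv2.connectedComponentsWithStats(m); i=1+np.argmax(s[1:,4]); 
    cn=max(cv2.findContours((l==i).astype(np.uint8),0,1)[0],key=cv2.contourArea)
    r=cv2.minAreaRect(cn); print(fn,'window',np.array(r[1])/4,'ang',r[2],'ctr tray',w2tray([.7-r[0][1]/4000,.15-r[0][0]/4000]).round(1))
    return w
E
python3 - <<'E'
from h import *
for f in('top0','top7'):
    w=meas(f); cv2.imwrite(f'pics/w_{f}.png',cv2.resize(w,(800,533)))
    np.set_printoptions(precision=4,suppress=True)
    # tray far edge / near edge lines & right edge from z=.008 warp skipped
E
```

```text
top0 window [ 97.70690918 159.90144348] ang 82.34228515625 ctr tray [-34.6 -89.4]
top7 window [159.3343  97.252 ] ang 10.54961109161377 ctr tray [-58.7 -71.9]
```

View pics/w_top7.png

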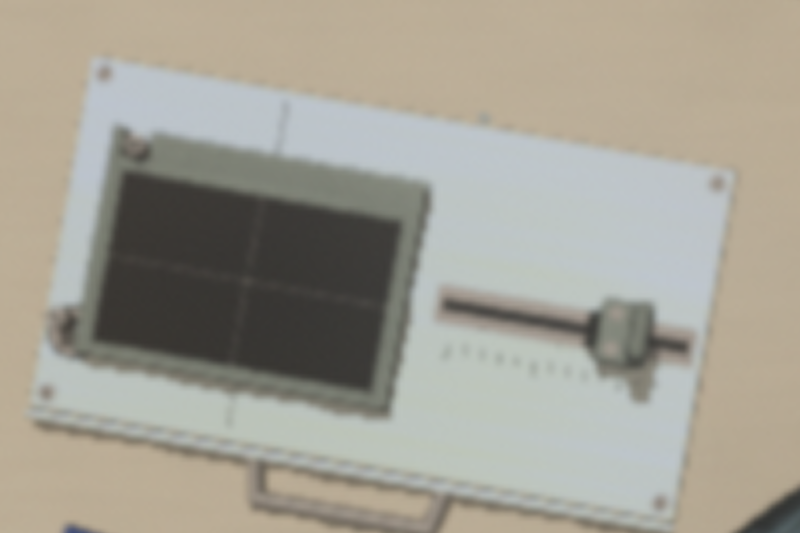

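```bash
python3 - <<'E'
from h import *
th=-.178; to=np.array([.614,.0718]); n='top'
off=np.array([-.4,-1.0])
x0,y0,w,h,s=148,183,40,60,10
def draw(fn,ths):
    p=cv2.imread(f'pics/{fn}.png'); raw=cv2.resize(p[y0:y0+h,x0:x0+w],None,fx=s,fy=s,interpolation=cv2.INTER_CUBIC); im=raw.copy()
    def pl(X,z,col,closed=True):
        X=np.array(X)/1000; W=np.c_[X@r2(th).T+to,np.full(len(X),z)]; uv=(w2p(n,W)+off-[x0,y0]+.5)*s-.5
        cv2.polylines(im,[uv.round().astype(np.int32)],closed,col,1)
    a=np.linspace(0,6.283,40); C=lambda c,r:np.c_[c[0]+r*np.cos(a),c[1]+r*np.sin(a)]
    pl(C((-108,21),15.5),.008,(0,255,255)); pl(C((0,0),6),.03,(0,255,0))
    d=np.radians(37); c=(-108+7*np.cos(d),21+7*np.sin(d))
    pl(C(c,6),.03,(0,0,255)); pl(C(c,6),.008,(0,0,120)); pl(C(c,6),.022,(255,0,255))
    pl([[-155,40],[50,40],[50,-335]],.008,(255,255,255),False)
    if ths is not None:
        O=np.array([[-120,-165],[-120,15],[10,15],[10,7],[-6,7],[-6,-7],[10,-7],[10,-165]])@r2(ths).T
        pl(O,.022,(255,255,0))
    return raw,im
r,i=draw('top0',None); cv2.imwrite('pics/o0.png',np.hstack([r,i]))
_,i1=draw('top7',-.005); _,i2=draw('top7',-.042); cv2.imwrite('pics/o7.png',np.hstack([i1,i2]))
E
```

```text
(no output)
```

View pics/o0.png

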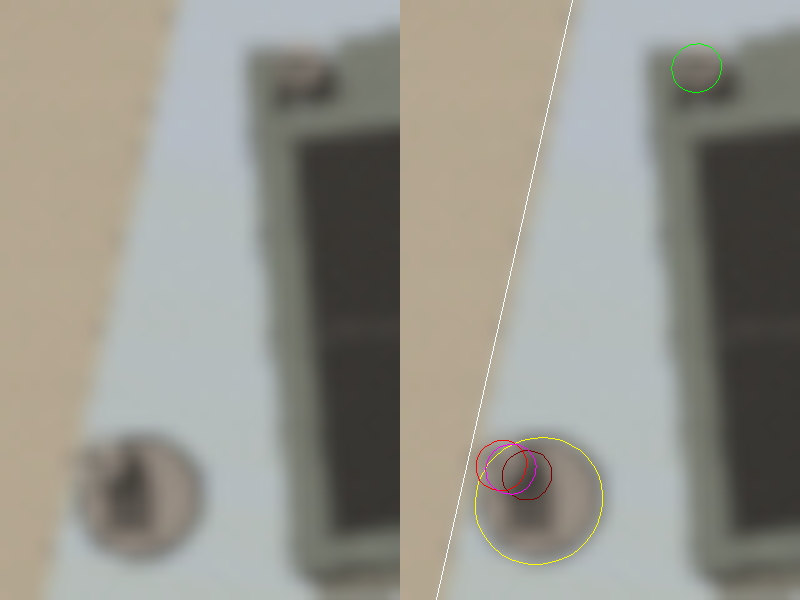

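View pics/o7.png

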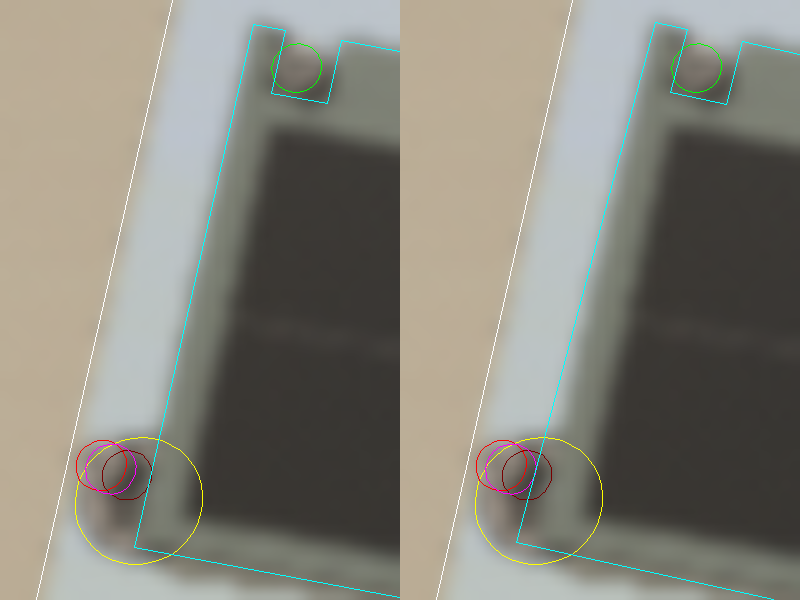

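The overlay shows the cassette is not yet home: the angle is about 0 and there is a gap of ~4–5 mm to the pin at zoom (130,470). The force I felt was the finger sticking along the edge. I go back and push on along the arc.

```bash
sed -i 's/^TH=.*/TH=-0.1775; TO=np.array([.613,.0718]);/' h.py; python3 - <<'E'
from h import *
print(st()[2].round(3))
to([*tray2w([-96,-198]),.124],1.353); to([*tray2w([-96,-198]),.013],1.353)
E
```

```text
[[-0.003  0.21   0.978]
 [-0.009  0.978 -0.21 ]
 [-1.    -0.01  -0.001]]
tool y ang 1.3590813457745186 tray [-194.8 -377.2] z 0.1236723175986389 F tray [ 0.56 -0.23] op -0.0
shift cm [-0.22 18.25  9.26]
rotvec [ 0.006 -0.001  0.01 ] shift after [-0.03 18.3   9.15]
tool y ang 1.3590813457745186 tray [-194.8 -377.2] z 0.1236723175986389 F tray [ 0.56 -0.23] op -0.0
shift cm [10.88 18.35  9.27]
rotvec [ 0.006 -0.001  0.01 ] shift after [11.07 18.3   9.15]
```

```bash
python3 -m creep '0 0 4.5 2.3 0.006 0 0.01; 0 0 4.5 2.3 0 0 0; 0 0 4.5 2.3 0 0 0; 0 1 4 2 0 0 0; 0 4 0 0 0 0 0; 0 0 0 0 0 0 0'
python3 - <<'E'
from h import *
to([*tray2w([-96,-198]),.013],1.353)
E
```

```text
time_s: 9.75
eef_pos: [0.4868, -0.1006, 0.0724]
eef_rot: [0.704, 0.074, 0.703, -0.072]
wrist_force: [0.1, -0.5, 0.7]
opening: 0.004
tool y ang 1.3633605293188145 tray [ -93.8 -192. ] z 0.07241489109892087 F tray [ 0.22 -0.42] op 0.0
shift cm [ 5.94 -0.62 -0.21]
rotvec [ 0.01   0.001 -0.003] shift after [ 5.94 -0.61 -0.2 ]
```

```bash
python3 -m creep '0 2 -0.5 -0.2 0.01 0 0; 0 2.2 0 0 0 0 0; 0 1.2 0 0 0 0 0; 0 0.3 0 0 0 0 0; 0 0 0 0 0 0 0'
python3 - <<'E'
from h import *
to([*tray2w([-96,-177]),.0125],1.353)
E
```

```text
time_s: 10.38
eef_pos: [0.4883, -0.1044, 0.0195]
eef_rot: [0.706, 0.076, 0.7, -0.075]
wrist_force: [1.2, -0.4, -0.6]
opening: 0.003
tool y ang 1.3568974147824213 tray [ -91.6 -195.5] z 0.01952559573787879 F tray [ 1.27 -0.21] op 0.0
shift cm [ 0.7   1.83 -0.51]
rotvec [ 0.004  0.008 -0.002] shift after [ 0.7   1.83 -0.52]
```

```bash
python3 -m creep '0 0.7 0.6 -0.3 0 0.008 0; 0 0.1 0.5 -0.2 0 0 0; 0 0 0.4 0 0 0 0; 0 0 0.15 -0.1 0 0 0'
python3 -c "
from h import *
to([*tray2w([-96,-177]),.0125],1.353)"
python3 -m creep '0 0 0.12 -0.15 0 0 0; 0 0 0.12 -0.2 0 0 0'
python3 -c "
from h import *
to([*tray2w([-96,-177]),.0125],1.353)"
```

```text
time_s: 10.88
eef_pos: [0.487, -0.0862, 0.0126]
eef_rot: [0.704, 0.076, 0.702, -0.075]
wrist_force: [-0.2, -0.0, 0.2]
opening: 0.002
tool y ang 1.3568019210135214 tray [ -96.1 -177.8] z 0.012556275204552995 F tray [-0.21 -0.07] op 0.0
shift cm [0.01 0.08 0.01]
rotvec [ 0.004  0.002 -0.002] shift after [0.01 0.08 0.01]
time_s: 11.12
eef_pos: [0.4841, -0.083, 0.0128]
eef_rot: [0.704, 0.076, 0.702, -0.075]
wrist_force: [0.5, -1.1, -0.9]
opening: -0.003
tool y ang 1.3571111222547896 tray [ -99.5 -175.1] z 0.012756482978532213 F tray [ 0.73 -0.96] op -0.0
shift cm [ 0.03 -0.18  0.36]
rotvec [ 0.004  0.002 -0.002] shift after [ 0.03 -0.18  0.36]
```

```bash
for k in 1; do python3 -m creep '0 0 0.12 -0.15 0 0 0; 0 0 0.12 -0.15 0 0 0'; done
python3 -c "
from h import *
to([*tray2w([-96,-177]),.0125],1.353)"
python3 -m creep '0 0 0.12 -0.15 0 0 0; 0 0 0.12 -0.15 0 0 0'
python3 -c "
from h import *
to([*tray2w([-96,-177]),.0125],1.353)"
```

```text
time_s: 11.38
eef_pos: [0.4814, -0.0802, 0.0128]
eef_rot: [0.704, 0.076, 0.702, -0.075]
wrist_force: [-1.2, -1.5, -0.4]
opening: -0.002
tool y ang 1.3571060780335922 tray [-102.6 -172.9] z 0.012810140382670747 F tray [-0.89 -1.68] op -0.0
shift cm [ 0.03 -0.39  0.68]
rotvec [ 0.004  0.002 -0.001] shift after [ 0.03 -0.38  0.68]
time_s: 11.62
eef_pos: [0.479, -0.0781, 0.013]
eef_rot: [0.704, 0.075, 0.702, -0.076]
wrist_force: [-0.8, -7.7, -1.2]
opening: 0.002
tool y ang 1.357208858142714 tray [-105.4 -171.2] z 0.012960186020075693 F tray [ 0.57 -7.72] op 0.0
shift cm [ 0.05 -0.55  0.96]
rotvec [0.004 0.003 0.001] shift after [ 0.05 -0.54  0.96]
```

```bash
python3 -m creep '0 0 0.09 -0.08 0 0 0; 0 0 0.09 -0.05 0 0 0'
python3 - <<'E'
from h import *
to([*tray2w([-96,-177]),.0125],1.353)
for n in('scene','top'):
    p,d=shot(n,n+'8'); cv2.imwrite(f'pics/{n}8z.png',cv2.resize(p[150:300,140:330],None,fx=4,fy=4,interpolation=cv2.INTER_CUBIC))
to([*tray2w([-96,-177]),.0125],1.353)
E
```

```text
time_s: 11.88
eef_pos: [0.4786, -0.0779, 0.0133]
eef_rot: [0.705, 0.074, 0.701, -0.077]
wrist_force: [0.0, -5.9, -0.5]
opening: -0.001
tool y ang 1.3576734656309066 tray [-105.9 -171.1] z 0.013329675588088823 F tray [ 1.05 -5.84] op -0.0
shift cm [ 0.09 -0.55  1.01]
rotvec [0.005 0.005 0.004] shift after [ 0.08 -0.55  1.01]
tool y ang 1.357686097016751 tray [-105.8 -171.1] z 0.013348434411773469 F tray [-0.35 -6.37] op 0.0
shift cm [ 0.09 -0.55  1.  ]
rotvec [0.005 0.005 0.004] shift after [ 0.08 -0.55  1.01]
```

View pics/top8z.png

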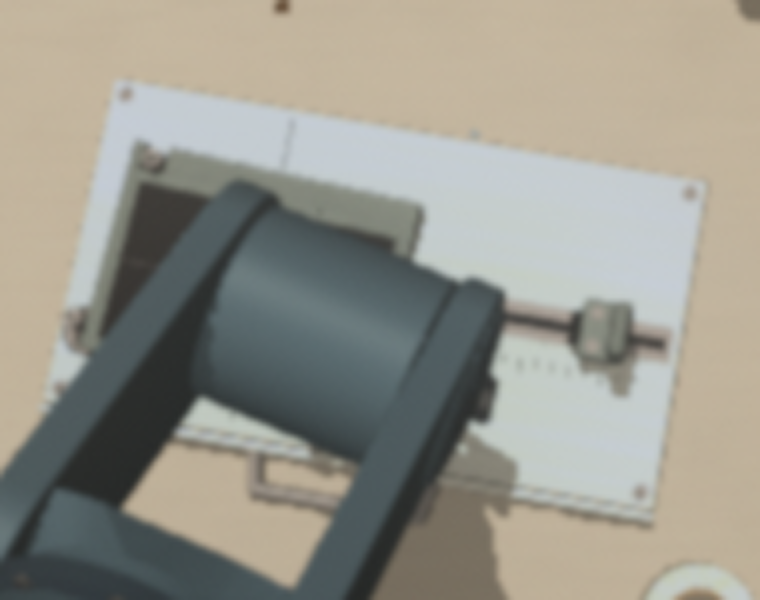

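View pics/scene8z.png

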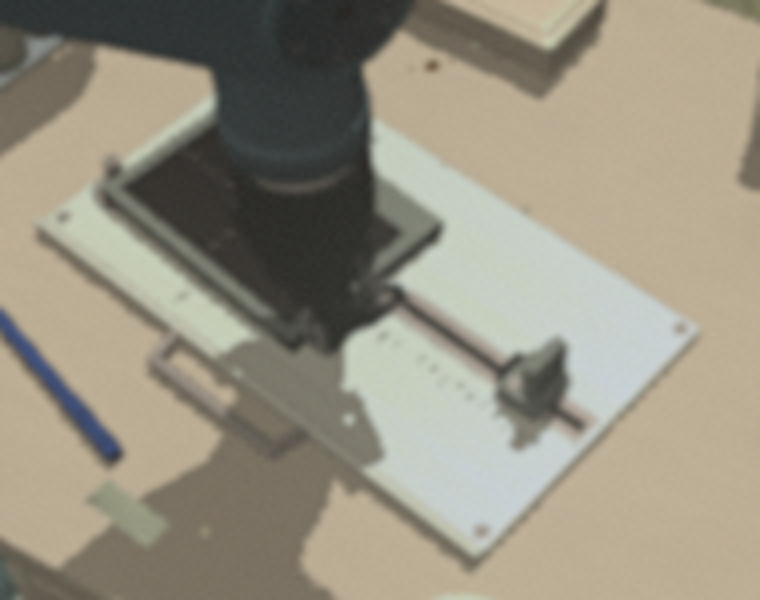

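The cassette has turned about 0.04 rad further (far right corner at (424,208), was 193), and the finger stopped with a nearly pure normal force. I press a bit more to confirm it is blocked.

```bash
python3 -m creep '0 0 0.13 -0.03 0 0 0; 0 0 0.13 -0.03 0 0 0; 0 0 0.13 -0.03 0 0 0'
python3 - <<'E'
from h import *
to([*tray2w([-96,-177]),.0125],1.353)
E
```

```text
time_s: 12.35
eef_pos: [0.4787, -0.0778, 0.0137]
eef_rot: [0.705, 0.071, 0.701, -0.079]
wrist_force: [-1.9, -8.0, -1.9]
opening: -0.004
tool y ang 1.3586179055726164 tray [-105.8 -170.9] z 0.013672460867790098 F tray [-0.48 -8.26] op -0.0
shift cm [ 0.13 -0.57  1.  ]
rotvec [0.006 0.007 0.01 ] shift after [ 0.12 -0.57  1.01]
```

```bash
python3 -m creep '0 0 -0.3 0 0 0 0; 0 0 -0.8 0 0 0 0; 0 0 -1.2 0 0 0 0; 0 -2 -0.8 0 0 0 0; 0 -5 0 0 0 0 0; 0 -3.5 -2 0 0 0 0; 0 0 -5 -3 0 0 0; 0 0 -5 -3 0 0 0; 0 0 -5 -2 0 0 0; 0 0 0 0 0 0 0'
python3 - <<'E'
from h import *
shot('top','top9'); meas('top9'); meas('top7')
th=TH; to_=np.array([.614,.0718]); n='top'
off=np.array([-.4,-1.0]); x0,y0,w,h,s=148,183,40,60,10
p=cv2.imread('pics/top9.png'); raw=cv2.resize(p[y0:y0+h,x0:x0+w],None,fx=s,fy=s,interpolation=cv2.INTER_CUBIC); im=raw.copy()
def pl(X,z,col,closed=True):
    X=np.array(X)/1000; W=np.c_[X@r2(th).T+to_,np.full(len(X),z)]; uv=(w2p(n,W)+off-[x0,y0]+.5)*s-.5
    cv2.polylines(im,[uv.round().astype(np.int32)],closed,col,1)
a=np.linspace(0,6.283,40); C=lambda c,r:np.c_[c[0]+r*np.cos(a),c[1]+r*np.sin(a)]
pl(C((0,0),6),.03,(0,255,0)); d=np.radians(37); c=(-108+7*np.cos(d),21+7*np.sin(d)); pl(C(c,6),.022,(255,0,255)); pl(C(c,6),.03,(0,0,255))
cv2.imwrite('pics/o9.png',np.hstack([raw,im]))
cv2.imwrite('pics/top9z.png',cv2.resize(p[150:300,140:330],None,fx=4,fy=4,interpolation=cv2.INTER_CUBIC))
P=p2d('top',np.load('pics/top9.npy')); loc=(P[...,:2]-TO)@r2(TH)
m=(P[...,2]>.045)&(P[...,2]<.07)&(abs(loc[...,0]+.055)<.03)&(loc[...,1]<-.24)&(loc[...,1]>-.32); print('thumb top tray',np.median(loc[m],0)*1000,loc[m].min(0),loc[m].max(0))
to([*tray2w([-55,-335]),.124],np.pi/2+TH)
E
```

```text
time_s: 13.6
eef_pos: [0.3531, -0.2658, 0.1245]
eef_rot: [0.706, 0.071, 0.7, -0.079]
wrist_force: [0.6, 0.6, 0.3]
opening: -0.001
top9 window [159.45518494  97.1136322 ] ang 12.855053901672363 ctr tray [-62.5 -70.4]
top7 window [159.33430481  97.25195312] ang 10.54961109161377 ctr tray [-59.5 -72.2]
thumb top tray [ -51.04925479 -292.89807038] [-0.06628575 -0.29875225] [-0.03554141 -0.28770657]
tool y ang 1.359553097451188 tray [-195.8 -376.5] z 0.12424626587545198 F tray [-0.25 -0.53] op 0.0
shift cm [ 0.1   4.62 13.93]
rotvec [-0.034  0.009  0.01 ] shift after [ 0.02  4.15 14.08]
```

View pics/o9.png

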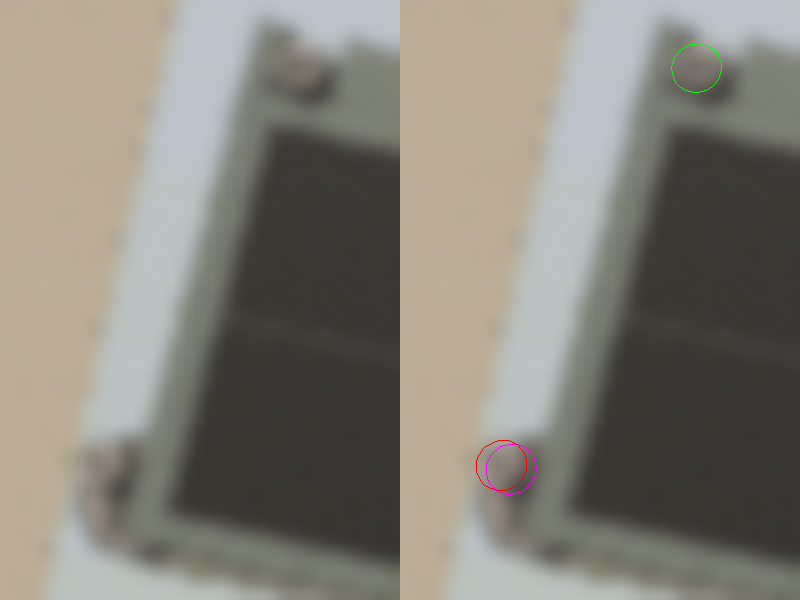

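View pics/top9z.png

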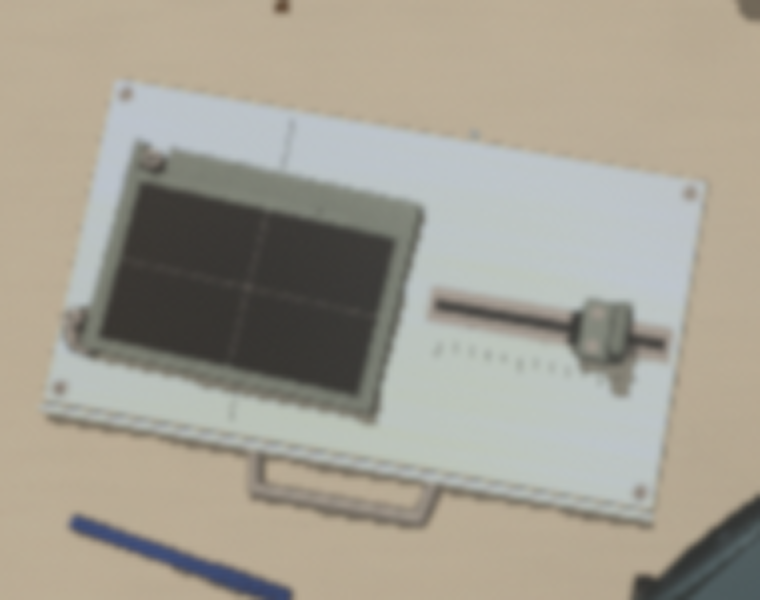

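Cassette is now at −0.047 rad with its left edge against the pin. I check the seat on the peg with a full outline overlay.

```bash
cat > ov.py <<'E'
from h import *
import sys
def ov(fn,out,a,x0=146,y0=182,w=105,h=74,s=7,th=TH,n='top',off=(-.4,-1.0)):
    to_=np.array([.614,.0718])
    p=cv2.imread(f'pics/{fn}.png'); im=cv2.resize(p[y0:y0+h,x0:x0+w],None,fx=s,fy=s,interpolation=cv2.INTER_CUBIC)
    def pl(X,z,col):
        X=np.array(X)/1000; W=np.c_[X@r2(th).T+to_,np.full(len(X),z)]; uv=(w2p(n,W)+off-[x0,y0]+.5)*s-.5
        cv2.polylines(im,[uv.round().astype(np.int32)],True,col,1)
    q=np.linspace(0,6.283,40); C=lambda c,r:np.c_[c[0]+r*np.cos(q),c[1]+r*np.sin(q)]
    pl(C((0,0),6),.03,(0,255,0))
    O=np.array([[-120,-165],[-120,15],[10,15],[10,7],[-6,7],[-6,-7],[10,-7],[10,-165]])
    pl(O@r2(a).T,.022,(255,255,0))
    cv2.imwrite(f'pics/{out}.png',im)
E
python3 -c "
from ov import *
ov('top9','f9',-.047); ov('top0','f0',.311)"
```

```text
(no output)
```

View pics/f9.png

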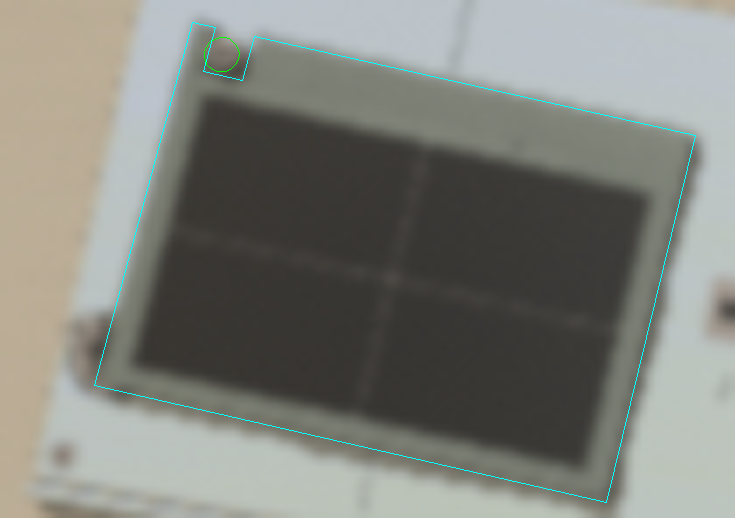

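View pics/f0.png

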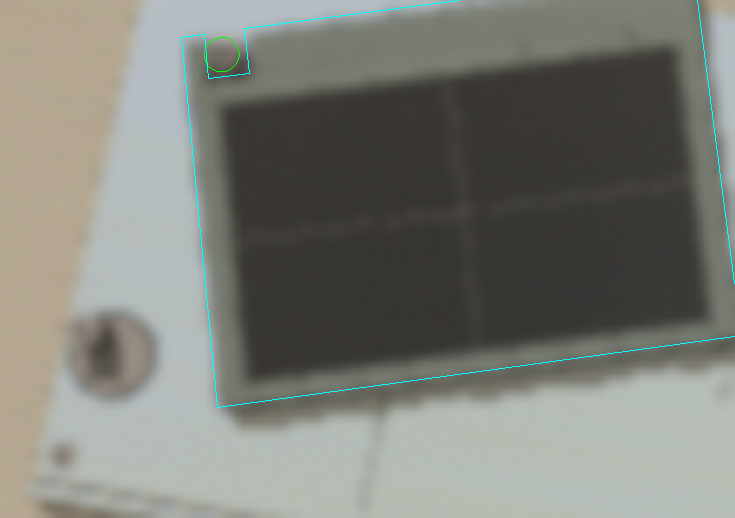

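Outline matches at far, near and slot edges (within about 1 mm), whereas at the start the far edge lay short; so it is seated on the peg and stop. Now the jaw.

```bash
python3 -m creep '0 0 0 0 -0.034 0.009 0.01; 0 0 1.2 4.6 0 0 0; 0 0 1.4 4.7 0 0 0; 0 0 1.4 4.7 0 0 0; 0 0 0 0 0 0 0'
python3 - <<'E'
from h import *
to([*tray2w([-53,-334]),.036],np.pi/2+TH)
E
```

```text
time_s: 14.28
eef_pos: [0.5054, -0.2429, 0.1229]
eef_rot: [0.704, 0.059, 0.706, -0.056]
wrist_force: [-0.2, 0.4, -0.7]
opening: -0.001
tool y ang 1.4075509533061163 tray [ -50.4 -328.7] z 0.12285487121462198 F tray [-0.26  0.38] op -0.0
shift cm [ 8.68 -0.55 -0.25]
rotvec [ 0.014 -0.003 -0.003] shift after [ 8.69 -0.53 -0.26]
```

```bash
python3 -m creep '0 3 -0.4 -0.2 0.014 0 0; 0 3 -0.2 0 0 0 0; 0 2 0 0 0 0 0; 0 0.6 0 0 0 0 0; 0 0 0 0 0 0 0'
python3 - <<'E'
from h import *
to([*tray2w([-53,-334]),.036],np.pi/2+TH)
p,d=shot('scene','scene10'); cv2.imwrite('pics/scene10z.png',cv2.resize(p[150:300,180:370],None,fx=4,fy=4,interpolation=cv2.INTER_CUBIC))
E
```

```text
time_s: 14.9
eef_pos: [0.5021, -0.242, 0.0336]
eef_rot: [0.702, 0.06, 0.707, -0.055]
wrist_force: [0.1, -0.4, -0.2]
opening: 0.001
tool y ang 1.4078437717503407 tray [ -53.8 -328.4] z 0.03362420894757823 F tray [ 0.15 -0.4 ] op 0.0
shift cm [-0.24 -0.55  0.07]
rotvec [ 0.015 -0.008 -0.005] shift after [-0.24 -0.56  0.08]
```

View pics/scene10z.png

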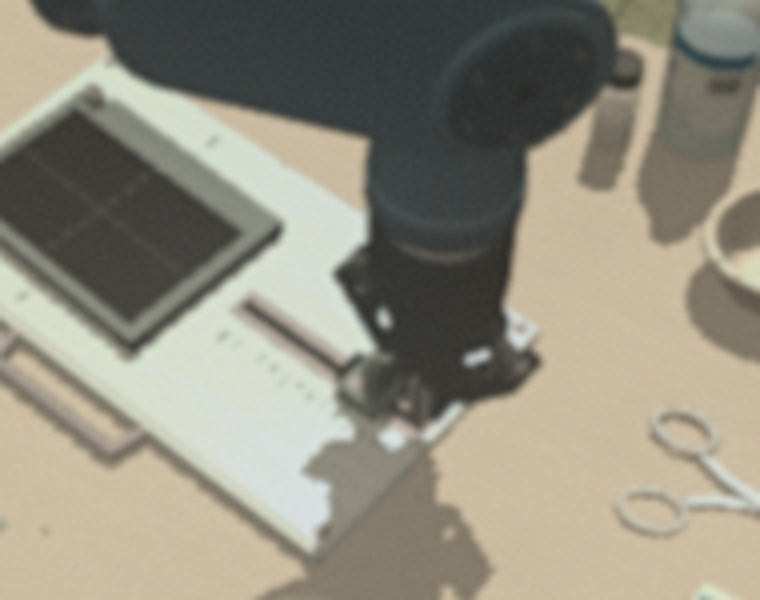

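The fingers stand right behind the thumb plate (zoom (400,390)), clear of scissors and vial. Push.

```bash
python3 -m creep '0 -0.1 0.5 0 0.01 0 0; 0 0 0.5 0 0 0 0; 0 0 0.3 0 0 0 0; 0 0 0.3 0 0 0 0'
python3 -c "
from h import *
to([*tray2w([-53,-210]),.036],np.pi/2+TH)"
```

```text
time_s: 15.45
eef_pos: [0.5066, -0.2266, 0.0379]
eef_rot: [0.703, 0.062, 0.706, -0.06]
wrist_force: [-2.2, -5.7, -1.8]
opening: 0.003
tool y ang 1.397624949332322 tray [ -52.  -312.5] z 0.03787418009833184 F tray [-1.13 -6.04] op 0.0
shift cm [ 0.21 10.25 -0.05]
rotvec [ 0.004 -0.003 -0.002] shift after [ 0.19 10.25 -0.1 ]
```

```bash
python3 -m creep '0 0 0.3 0 0 0 0; 0 0 0.3 0 0 0 0; 0 0 0.3 0 0 0 0'
python3 -c "
from h import *
to([*tray2w([-53,-210]),.036],np.pi/2+TH)"
```

```text
time_s: 15.82
eef_pos: [0.5076, -0.221, 0.038]
eef_rot: [0.703, 0.06, 0.706, -0.062]
wrist_force: [-2.6, -5.8, -1.7]
opening: 0.0
tool y ang 1.3981963219801055 tray [ -52.  -306.8] z 0.037954969353430235 F tray [-1.55 -6.12] op 0.0
shift cm [ 0.16  9.68 -0.05]
rotvec [ 0.005 -0.003  0.004] shift after [ 0.2   9.68 -0.1 ]
```

```bash
python3 -m creep '0 0 0.5 0 0 0 0; 0 0 0.5 0 0 0 0; 0 0 0.5 0 0 0 0; 0 0 0.5 0 0 0 0; 0 0 0.5 0 0 0 0; 0 0 0.5 0 0 0 0; 0 0 0.5 0 0 0 0; 0 0 0.5 0 0 0 0'
python3 -c "
from h import *
to([*tray2w([-53,-210]),.036],np.pi/2+TH)"
```

```text
time_s: 16.82
eef_pos: [0.513, -0.1914, 0.0382]
eef_rot: [0.703, 0.054, 0.706, -0.068]
wrist_force: [-1.6, -5.6, -1.2]
opening: 0.001
tool y ang 1.39780920193035 tray [ -52.  -276.8] z 0.038183017625114106 F tray [-0.55 -5.81] op 0.0
shift cm [ 0.08  6.68 -0.07]
rotvec [ 0.004 -0.002  0.021] shift after [ 0.22  6.68 -0.1 ]
```

```bash
python3 -m creep '0 0 0.5 0 0 0 0.005; 0 0 0.5 0 0 0 0.005; 0 0 0.5 0 0 0 0.005; 0 0 0.5 0 0 0 0.005; 0 0 0.5 0 0 0 0.005; 0 0 0.5 0 0 0 0.005; 0 0 0.5 0 0 0 0.005; 0 0 0.5 0 0 0 0.005; 0 0 0.5 0 0 0 0.005; 0 0 0.5 0 0 0 0.005'
python3 - <<'E'
from h import *
to([*tray2w([-53,-210]),.036],np.pi/2+TH)
p,d=shot('scene','scene11'); cv2.imwrite('pics/scene11z.png',cv2.resize(p[150:300,140:330],None,fx=4,fy=4,interpolation=cv2.INTER_CUBIC))
E
```

```text
time_s: 18.08
eef_pos: [0.5198, -0.1535, 0.0378]
eef_rot: [0.705, 0.065, 0.704, -0.058]
wrist_force: [-0.6, -6.5, -2.1]
opening: -0.002
tool y ang 1.3978188346352605 tray [ -51.9 -238.2] z 0.03777356825235855 F tray [ 0.53 -6.5 ] op -0.0
shift cm [ 0.21  2.82 -0.09]
rotvec [ 0.005 -0.001 -0.01 ] shift after [ 0.18  2.82 -0.11]
```

View pics/scene11z.png

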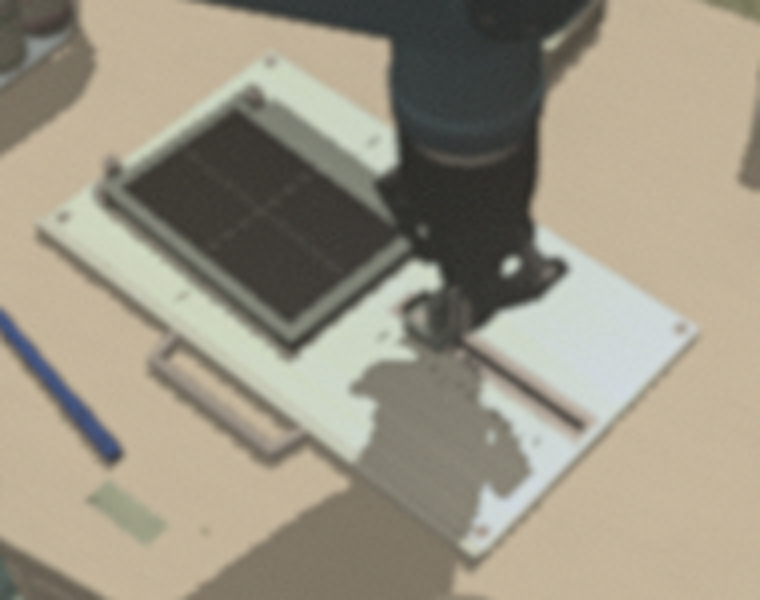

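The jaw is sliding (zoom (440,320)), with about 25 mm left to the cassette's edge.

```bash
python3 -m creep '0 0 0.5 0 0 0 0; 0 0 0.5 0 0 0 0; 0 0 0.5 0 0 0 0; 0 0 0.4 0 0 0 0; 0 0 0.3 0 0 0 0'
python3 -c "
from h import *
to([*tray2w([-53,-210]),.036],np.pi/2+TH)"
python3 -m creep '0 0 0.25 0 0 0 0; 0 0 0.2 0 0 0 0; 0 0 0.2 0 0 0 0'
python3 -c "
from h import *
to([*tray2w([-53,-210]),.036],np.pi/2+TH)"
```

```text
time_s: 18.75
eef_pos: [0.5227, -0.1372, 0.0379]
eef_rot: [0.704, 0.061, 0.705, -0.061]
wrist_force: [-1.9, -5.4, -1.2]
opening: 0.001
tool y ang 1.397814436594817 tray [ -51.9 -221.6] z 0.03786845847354309 F tray [-0.93 -5.66] op 0.0
shift cm [ 0.19  1.17 -0.1 ]
rotvec [ 0.005 -0.    -0.   ] shift after [ 0.19  1.16 -0.11]
time_s: 19.12
eef_pos: [0.5233, -0.1342, 0.038]
eef_rot: [0.704, 0.059, 0.705, -0.063]
wrist_force: [-1.8, -5.6, -2.6]
opening: -0.002
tool y ang 1.398151524646678 tray [ -51.9 -218.6] z 0.037974522804134964 F tray [-0.73 -5.87] op -0.0
shift cm [ 0.19  0.86 -0.1 ]
rotvec [ 0.005 -0.     0.006] shift after [ 0.2   0.86 -0.11]
```

```bash
for i in 1; do python3 -m creep '0 0 0.22 0 0 0 0; 0 0 0.22 0 0 0 0; 0 0 0.22 0 0 0 0' | grep -v rot; python3 -m creep '0 0 0.2 0 0 0 0; 0 0 0.2 0 0 0 0'|grep -v rot;  python3 -c "
from h import *
to([*tray2w([-53,-210]),.036],np.pi/2+TH)"; done
```

```text
time_s: 19.5
eef_pos: [0.5238, -0.1312, 0.038]
wrist_force: [-1.8, -5.6, -1.3]
opening: -0.004
time_s: 19.75
eef_pos: [0.5241, -0.1297, 0.0381]
wrist_force: [-1.1, -5.3, -0.7]
opening: 0.0
tool y ang 1.3983328044149008 tray [ -51.9 -214. ] z 0.03807828102614148 F tray [-0.19 -5.43] op 0.0
shift cm [ 0.2   0.4  -0.11]
rotvec [ 0.005 -0.001  0.015] shift after [ 0.21  0.4  -0.11]
```

```bash
python3 -m creep '0 0 0.2 0 0 0 0; 0 0 0.2 0 0 0 0' | grep -v rot; python3 -m creep '0 0 0.2 0 0 0 0; 0 0 0.2 0 0 0 0'|grep -v rot;  python3 -c "
from h import *
to([*tray2w([-53,-210]),.036],np.pi/2+TH)"
```

```text
time_s: 20.0
eef_pos: [0.5244, -0.1281, 0.0381]
wrist_force: [-1.3, -6.2, -1.0]
opening: 0.001
time_s: 20.25
eef_pos: [0.5247, -0.1265, 0.0382]
wrist_force: [-1.8, -6.6, -0.5]
opening: -0.001
tool y ang 1.398513178216142 tray [ -51.9 -210.7] z 0.038200476513888304 F tray [-0.64 -6.79] op -0.0
shift cm [ 0.22  0.08 -0.11]
rotvec [ 0.005 -0.001  0.023] shift after [ 0.22  0.07 -0.11]
```

```bash
python3 -m creep '0 0 0.2 0 0 0 0; 0 0 0.2 0 0 0 0' | grep -v rot; python3 -c "
from h import *
to([*tray2w([-53,-210]),.036],np.pi/2+TH)"; python3 -m creep '0 0 0.15 0 0 0 0'|grep -v rot;  python3 -c "
from h import *
to([*tray2w([-53,-210]),.036],np.pi/2+TH)"
```

```text
time_s: 20.5
eef_pos: [0.5249, -0.1255, 0.0383]
wrist_force: [-3.0, -9.8, -0.5]
opening: -0.001
tool y ang 1.3989467234112372 tray [ -51.9 -209.8] z 0.0382880133772606 F tray [ -1.24 -10.22] op -0.0
shift cm [ 0.23 -0.01 -0.11]
rotvec [ 0.006 -0.001  0.028] shift after [ 0.23 -0.02 -0.11]
time_s: 20.62
eef_pos: [0.5249, -0.1257, 0.0383]
wrist_force: [-2.2, -6.6, -1.0]
opening: -0.0
tool y ang 1.3990150505847871 tray [ -51.9 -209.9] z 0.03832043229562601 F tray [-0.99 -6.89] op -0.0
shift cm [ 0.23  0.   -0.11]
rotvec [ 0.006 -0.001  0.031] shift after [ 0.23 -0.01 -0.11]
```

```bash
python3 -m creep '0 0 0.24 0 0 0 0' | grep -v rot;python3 -m creep '0 0 0.24 0 0 0 0' | grep -v rot;  python3 -c "
from h import *
to([*tray2w([-53,-210]),.036],np.pi/2+TH)"
```

```text
time_s: 20.75
eef_pos: [0.5249, -0.1255, 0.0384]
wrist_force: [-3.9, -11.8, -1.7]
opening: 0.003
time_s: 20.88
eef_pos: [0.5249, -0.1255, 0.0385]
wrist_force: [-4.0, -12.1, -0.8]
opening: -0.004
tool y ang 1.3996308153087356 tray [ -51.8 -209.8] z 0.03845290841560385 F tray [ -1.82 -12.59] op -0.0
shift cm [ 0.25 -0.01 -0.11]
rotvec [ 0.006 -0.001  0.039] shift after [ 0.25 -0.02 -0.12]
```

```bash
python3 -m creep '0 0 0.26 0 0 0 0' | grep -v rot;python3 -m creep '0 0 0.26 0 0 0 0' | grep -v rot
python3 -m creep '0 0 -0.3 0 0 0 0; 0 0 -0.8 0 0 0 0; 0 0 -1.2 0 0 0 0; 0 -1 -1.5 0 0 0 0; 0 -4 0 0 0 0 0; 0 -5 0 0 0 0 0; 0 0 -5 -2.5 0 0 0; 0 0 -5 -2.5 0 0 0; 0 0 -4 -4 0 0 0; 0 0 0 -4 0 0 0'
python3 -m creep '0 0 0 -5 0 0 0; 0 0 0 -5 0 0 0; 0 0 0 0 0 0 0'
python3 - <<'E'
from h import *
from ov import ov
p,d=shot('top','top12'); cv2.imwrite('pics/top12z.png',cv2.resize(p[150:300,140:330],None,fx=4,fy=4,interpolation=cv2.INTER_CUBIC)); meas('top12'); meas('top9'); ov('top12','f12',-.047)
p,d=shot('scene','scene12'); 
to([*tray2w([-53,-210]),.036],np.pi/2+TH)
E
```

```text
time_s: 21.0
eef_pos: [0.5249, -0.1256, 0.0385]
wrist_force: [-3.9, -12.4, -0.6]
opening: -0.004
time_s: 21.12
eef_pos: [0.5249, -0.1256, 0.0386]
wrist_force: [-3.9, -11.9, -2.4]
opening: 0.003
time_s: 22.38
eef_pos: [0.3657, -0.2861, 0.157]
eef_rot: [0.705, 0.041, 0.704, -0.078]
wrist_force: [-0.6, 0.5, -0.0]
opening: 0.001
time_s: 22.75
eef_pos: [0.2617, -0.2711, 0.1585]
eef_rot: [0.705, 0.041, 0.703, -0.081]
wrist_force: [-0.2, -0.1, 0.4]
opening: 0.0
top12 window [160.25502014  97.6739502 ] ang 12.757532119750977 ctr tray [-62.5 -70.3]
top9 window [159.45518494  97.1136322 ] ang 12.855053901672363 ctr tray [-62.5 -70.4]
tool y ang 1.3987395565035423 tray [-282.7 -400.4] z 0.15931081112641202 F tray [-0.17 -0.82] op 0.0
shift cm [11.44 19.6  22.96]
rotvec [0.006 0.01  0.058] shift after [12.33 19.04 22.97]
```

View pics/top12z.png

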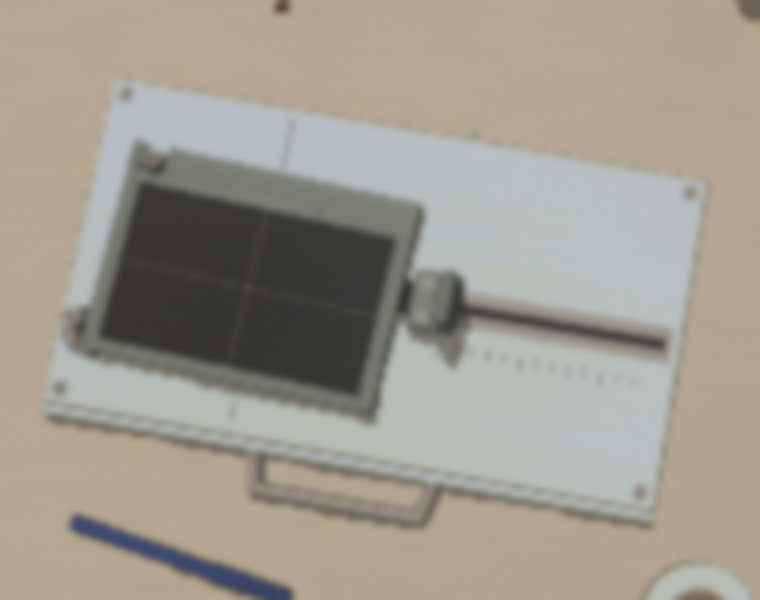

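View pics/f12.png

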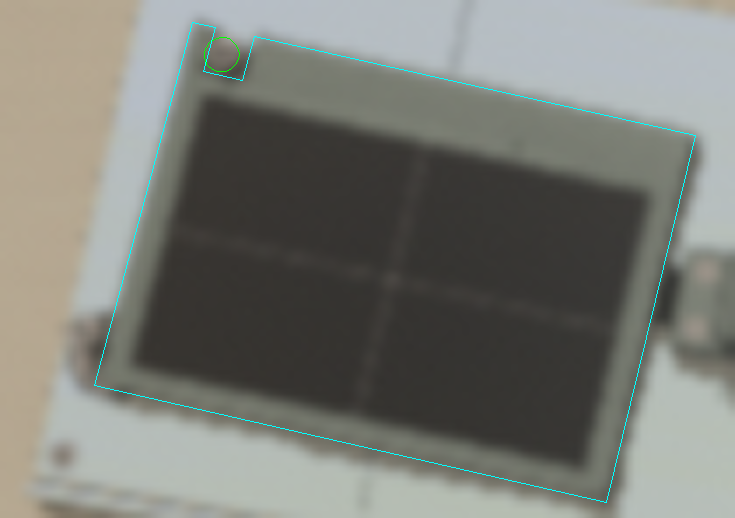

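View pics/scene12.png

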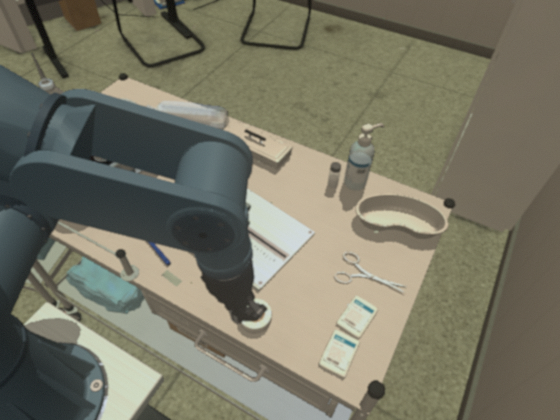

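The final views show the jaw pad against the cassette's right edge (zoom-top (405,295)). The cassette has not moved: 12.8° before and after, centre within 0.1 mm. The pen, tape, scissors, vial and packs are in place, and the gripper is high and clear. Handing in.

```bash
python3 -c "
from h import *
print(ctrl.hand_in())"
```

```text
the job is handed in; nothing more can be done
None
```

The cassette is turned home against the pivot peg and the eccentric stop, and the clamp jaw is pressed up against it. I handed the job in at about 23 s with the arm clear of everything.

- **First push stopped short:** I read about 11 N and took the cassette as home. The picture then showed a gap of roughly 4–5 mm to the stop pin; the finger had been dragging along the cassette's edge.
- **Second push:** I pushed again, following the arc round the peg. The cassette turned about 0.04 rad more and then stopped dead, moving about 0.2 mm at 8 N.
- **Clamping:** Only after that did I slide the jaw up. It moved at about 6 N and met the cassette. I held 12–13 N on the thumb plate, so the grip on the cassette is about 6–7 N.
- **Last checks:**
  - The cassette sits 0.045–0.047 rad clockwise of the tray, close to the 0.042 rad I estimated from where the stop pin is locked.
  - It was in the same place before and after clamping, within 0.1 mm and 0.1°, with the jaw pad on its edge.
  - The pen, tape roll, scissors, gauze packs and vial looked undisturbed.
- **What I could not confirm:** The seating of the slot on the peg is judged from the picture outline, good to about 1 mm. It was not checked by touch.

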